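# Touch off a clamped cabinet door, then set the plug in its hinge bore

## Robot

A 6-joint arm with a two-finger parallel gripper is mounted at the origin on the work surface. World frame = base frame: x ahead of the robot, y to its left, z up, the work surface at z = 0. Lengths are in m, angles in rad, forces in N, time in s.
With the tool pointing down it reaches from about 0.375 to 0.75 m from the base axis. Payload 9 kg.
Tool frame: the origin (TCP) lies at the very end of the fingers, on their centre line; the grasp point (between the pads) lies r.tcp_to_grasp behind it (r.tcp_to_grasp is the distance from the TCP to the grasp point, in m); x points along the fingers, y is the direction in which the jaws open and shut, and the axes are right-handed (so a half turn about x gives the same grasp; the last joint's range is limited). The gripper opens to 85 mm and grips with 20 to 120 N. Pads are 22 mm wide; open, the fingers measure 114 mm over their backs; the gripper's body (76 mm by 85 mm) begins 54 mm behind the grasp point. The pads swing forward as they close: fully open they stand 13 mm farther back than shut.
Start: joints at [-1.481, 0.104, 0.097, 1.564, 0, 1.353], TCP at [0.182, -0.572, 0.231] pointing down, gripper open.
Joint ranges: [-2.99, 2.99], [-0.84, 1.86], [-1.1, 1.16], [-1.84, 2.11], [-1.51, 1.56], [-3.14, 3.14]. Speed limits (rad/s): [2.22, 2.22, 2.57, 3.14, 3.14, 3.14].

## Interface

Orientations are given as a rotation vector (axis times angle).
In Python, from workcell import r, capture, workorder gives the robot as it stands.
- The arm moves only by the tool move_arm, never from a script. Its argument "increments" is a list of rows, each a list of 3 entries, a list of its own where there are three numbers: the finger opening in mm, from 0 to 85.4, then the shift along the tool's x, y, z in units of 0.5 m (1.0 is 0.5 m), then the turn about the tool's x in units of 0.5 rad (1.0 is 0.5 rad). In form: [[claw, [dx, dy, dz], yaw], ...]. A call has 1 to 12 rows; each row shifts and turns the commanded pose from where the row before left it, along the tool's axes as they then stand; what a row does not reach is not made up. A row lasts 1/10 s, in which the tool goes at most 50 mm and 8.59 degrees, less where a joint would pass 70% of its speed; a pose out of reach is approached as far as the arm can. A call with a number of a shift or a turn outside -1 to 1 is refused whole. A call with a gripper value outside its range is refused whole. The fingers move at their own pace and stop on an object; "newtons" is the grip in N (left out, the last holds). Time passes only in rows, so rows that do not move let the fingers close. It gives the time, the measured TCP pose, the force and the opening at its end, in the units of the state.
- r.sense(): the state, without advancing time (a new reading comes with each control period).
- capture(name): name is "scene" or "top"; returns a dict with "frame" (384x512x3 uint8, red, green, blue), "depth" (384x512 float32, m along the optical axis (not along the pixel's ray), 0 where there is no reading), "fx", "fy", "cx", "cy" (pixels), "view" (4x4, takes a point from world to camera coordinates). Camera axes: x right, y down, z forward; pixel columns grow to the right and rows downward; lengths in m; the calibration is good to about 2 mm. A picture is of the moment at which its call begins.
- workorder.close_job(): hands the job in, once; it reports no verdict.
The state is a dict: "time_s": time; "q": joint angles; "joint_velocities": joint speeds; "tau": joint torques, N m; "tool_pos": TCP position; "tcp_rot": TCP orientation; "contact_force": force on the tool from outside, world axes, zero at the start; "torque": the same for the moment, N m; "width": opening from 0.0 (shut) to 1.0 (fully open).
Only numpy, scipy, OpenCV 4.12 (cv2) and the standard library are available. Lean on these libraries where they do the work, as an engineer would, in place of code of your own. Each camera call takes 0.05 s, during which the arm holds its last target.

## Task

The cabinet door is clamped on the jig board a little off true. Take the larger aluminium plug by its square head and, to find the door, touch the side of its round shank lightly against the door's edge and hold it there about half a second at each of the three steel strips in turn: the front long edge at the left strip (A), the same edge at the right strip (B), then the right-hand end edge (C). Then set the plug gently upright in the open hinge bore, fully home, let go of it, and leave everything else where it lies.

Things in the scene. Friction and masses are not known exactly. Their poses are not given: they have to be found in the camera images.
- board: Pale wooden jig board fixed to the bench, 250 mm (its x) by 330 mm (its y), 18 mm thick; origin at the centre of its underside, x away from the robot, y to the left, z up. A dark cherry cabinet door lies rigidly clamped on it.
- door_nominal (a point): Where the centre of the door's top face would be if the door lay true (over the board's centre, 38 mm above the bench). The door's own pose is not measured: it is clamped up to 10 mm off this in x and in y and turned up to 0.05 rad. Door: 150 mm (x) by 220 mm (y) by 20 mm; in its own frame the front edge is x = -75 mm and the right-hand end edge y = -110 mm. Its edges are hard.
- bore_nominal (a point): Where the centre of the open bore's mouth would be if the door lay true: x = +52, y = +70 mm from the door's centre, in the door's frame; the real bore is off as the door is. Bore 35 mm across, 1.5 mm chamfer, 12.5 mm deep (floor 25.5 mm above the bench). The bore at y = -70 mm already carries a hinge, 15 mm high.
- clamp_nominal (a point): Low strap clamp at the door's left end, near this point; another is at the middle of the far edge. They stand up to 24 mm above the door and are fixed to it.
- strip_a (a point): Strip A: bare steel strip flush in the board's top (18 mm above the bench), in front of the door's front edge, to the left; board frame x = -106, y = 75 mm. Touch the edge within 25 mm of its y, pushing towards board +x, the plug's foot 3 to 12 mm above the board. A touch of 1 to 20 N counts; more than 25 N spoils the edge.
- strip_b (a point): Strip B, like A but to the right; board frame x = -106, y = -75 mm. Touch the front edge within 25 mm of its y.
- strip_c (a point): Strip C, in the board's top beyond the door's right-hand end edge; board frame x = -30, y = -136 mm. Touch the end edge within 25 mm of its x, pushing towards board +y, the plug's foot 3 to 12 mm above the board.
- plug_grip (a point): The larger plug, aluminium, 78 mm tall, 130 g give or take, standing upright on the bench on the right: a round shank 33 mm in diameter and 34 mm tall with a 24 mm square head 44 mm tall on top, faces along its x and y. This point is on its axis, in the head, 60 mm above its foot: grip here across two faces.
- plug_foot (a point): Centre of the larger plug's underside, on its axis (1.5 mm bevel on the foot). Fully home it stands 25.5 mm above the bench.
- plug: The larger plug; origin at the centre of its underside, z up along its axis.
- small_plug: A similar plug but with a thinner shank, 25 mm in diameter, also standing on the right; origin at the centre of its underside. Not needed: leave it.
- spare_hinge: Loose steel hinge, 75 mm by 52 mm by 15 mm, lying on top of the door near its middle; origin under the centre of its cup. Leave it.
- driver: Screwdriver lying on the bench at the right, beyond the plugs. Leave it.
- glue: White glue bottle, 50 mm across, 130 mm tall, standing at the left. Leave it.
- pvc_elbow: White plastic pipe elbow, 42 mm tall, lying at the left. Leave it.
- pull_knob: Small brass cabinet knob, 30 mm tall, standing at the left. Leave it.
There are look-alikes about, which are no part of the job. What is shaped like the plug but brown or purple is not meant.

How it is judged:
By the outcome, as a careful person would: the job done as asked, in the order asked, and still so for the second after the job is handed in, with the robot touching nothing.
It also fails if it takes over 72 s, if anything falls off the work surface, if the arm or the gripper's body presses on something with over 40 N, if the wrist force passes 120 N, or if a joint passes its speed limit or range.

## Working session

There is one attempt and no reset: what is moved stays moved. The work goes in short steps, Python scripts to look and compute and a tool call to move; the robot and the scene stay as the last step left them, time stands still between calls to the robot, and variables do not carry over. Pictures are saved under pics/ and viewed, and the job is handed in when it is done.

Besides the shell and the picture viewer there is one more tool, called after ">>>" in YAML: its name, and indented under it one key for each argument. move_arm: Moves the arm, as the interface text tells. Shifts and turns lie within -1 to 1; 1 stands for 0.5 m of shift or 0.5 rad of turn. Its arguments: {"type":"object","properties":{"increments":{"type":"array","items":{"type":"array"}},"newtons":{"type":"number"}},"required":["increments"]}

```bash
ls; mkdir -p pics; python3 - <<'E'
from workcell import r,capture,workorder
import cv2,numpy as np
print(r.sense(), r.tcp_to_grasp)
for n in("scene","top"):
    c=capture(n); cv2.imwrite(f"pics/{n}0.png",c["frame"][:,:,::-1]); np.savez(f"{n}0.npz",**c)
    print(n,c["fx"],c["fy"],c["cx"],c["cy"],np.round(c["view"],4).tolist())
E
```

```text
pics
{'time_s': 0.0, 'q': array([-1.48072093e+00,  1.04727425e-01,  9.64458566e-02,  1.56392021e+00,
       -1.49245509e-05,  1.35308678e+00]), 'joint_velocities': array([-1.58672841e-03, -2.55561857e-03, -1.60225917e-05,  3.91479116e-03,
        6.76792001e-04,  7.53251620e-04]), 'tau': array([-3.34345081e-03, -5.56930876e+01,  5.03649580e+01,  1.68820471e-02,
       -4.46209333e-04, -8.47800720e-06]), 'tool_pos': array([ 0.18173571, -0.57144402,  0.23049299]), 'tcp_rot': array([ 2.05619332,  0.32040271, -2.05603781]), 'contact_force': array([-0.18917805,  0.54788243,  0.85763202]), 'torque': array([-0.0181215 ,  0.05521583,  0.03045803]), 'width': 0.9995387364814233} 0.0187
scene 401.9757786977185 401.9757786977185 254.9700577527159 190.8248138442594 [[0.6127, 0.79, -0.0214, -0.3722], [0.5733, -0.4629, -0.6761, -0.2403], [-0.5441, 0.4019, -0.7365, 1.4568], [0.0, 0.0, 0.0, 1.0]]
top 357.0253993916125 357.0253993916125 253.90211897496786 189.44760651709709 [[0.0128, -0.9999, -0.0114, 0.0475], [-0.9929, -0.0114, -0.1182, 0.5462], [0.1181, 0.0129, -0.9929, 0.9232], [0.0, 0.0, 0.0, 1.0]]
```

View pics/scene0.png

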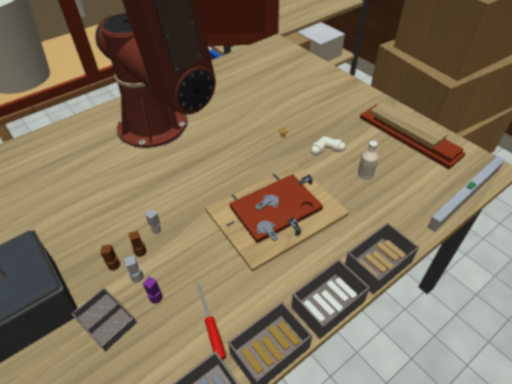

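View pics/top0.png

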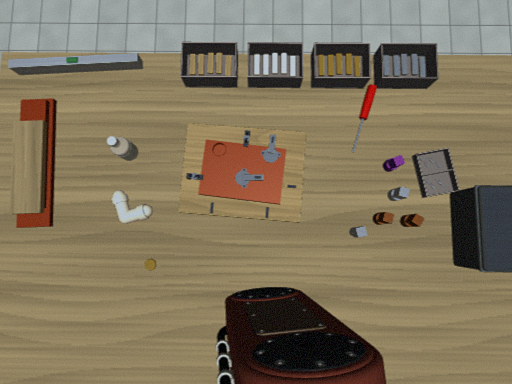

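```bash
cat >h.py <<'E'
import numpy as np,cv2
def load(n): return dict(np.load(n+".npz"))
def w2p(c,P):
    P=np.atleast_2d(P); Q=P@c["view"][:3,:3].T+c["view"][:3,3]
    return np.c_[Q[:,0]/Q[:,2]*c["fx"]+c["cx"],Q[:,1]/Q[:,2]*c["fy"]+c["cy"]]
def p2w(c,u,v,z):
    R=c["view"][:3,:3];t=c["view"][:3,3]
    d=R.T@np.array([(u-c["cx"])/c["fx"],(v-c["cy"])/c["fy"],1.]);o=-R.T@t
    return o+d*(z-o[2])/d[2]
def cloud(c):
    h,w=c["depth"].shape;v,u=np.mgrid[:h,:w];d=c["depth"]
    Q=np.stack([(u-c["cx"])/c["fx"]*d,(v-c["cy"])/c["fy"]*d,d],-1)
    R=c["view"][:3,:3];t=c["view"][:3,3]
    return (Q-t)@R
def crop(c,x0,y0,x1,y1,s,f):
    im=c["frame"][y0:y1,x0:x1,::-1]; im=cv2.resize(im,None,fx=s,fy=s,interpolation=cv2.INTER_CUBIC); cv2.imwrite(f,im)
E
python3 - <<'E'
from h import *
s=load("scene0");t=load("top0")
crop(s,90,195,190,310,5,"pics/c1.png");crop(t,340,140,440,250,5,"pics/c2.png");crop(t,170,115,320,230,5,"pics/c3.png")
P=cloud(t)
for n,(x0,y0,x1,y1) in dict(a=(350,222,372,242),b=(388,183,412,205)).items():
    Q=P[y0:y1,x0:x1].reshape(-1,3);Q=Q[Q[:,2]>.01]
    for lo,hi in((.01,.034),(.034,.07),(.07,.09)):
        k=Q[(Q[:,2]>lo)&(Q[:,2]<hi)]; print(n,lo,len(k),k.mean(0) if len(k) else 0,k.min(0) if len(k) else 0,k.max(0) if len(k) else 0)
P=cloud(s)
for n,(x0,y0,x1,y1) in dict(a=(143,208,163,235),b=(122,255,145,283)).items():
    Q=P[y0:y1,x0:x1].reshape(-1,3);Q=Q[Q[:,2]>.004]
    for lo,hi in((.004,.034),(.034,.07),(.07,.09)):
        k=Q[(Q[:,2]>lo)&(Q[:,2]<hi)]; print(n,lo,len(k),k.mean(0),k.min(0),k.max(0)) if len(k) else 0
E
```

```text
a 0.01 15 [ 0.43701574 -0.20610235  0.02164062] [ 0.42780739 -0.21272732  0.01293361] [ 0.44917516 -0.20323641  0.03033222]
a 0.034 39 [ 0.43744348 -0.2060495   0.0523836 ] [ 0.4231779  -0.22343921  0.03540337] [ 0.45166166 -0.20144547  0.06825948]
a 0.07 103 [ 0.43740197 -0.21506686  0.07706364] [ 0.423295   -0.22946154  0.07055174] [ 0.45098369 -0.2014349   0.08134071]
b 0.01 54 [ 0.53525558 -0.3147272   0.02375236] [ 0.5222214  -0.32911488  0.010286  ] [ 0.55375687 -0.30886325  0.03375493]
b 0.034 76 [ 0.53600534 -0.31778804  0.05087873] [ 0.52413645 -0.33331576  0.03417303] [ 0.5523274  -0.30980657  0.06994714]
b 0.07 101 [ 0.53836205 -0.32509919  0.07693352] [ 0.52535633 -0.33988905  0.07152481] [ 0.55134542 -0.31167345  0.08156032]
a 0.004 66 [ 0.44263585 -0.22168451  0.01787109] [ 0.34186118 -0.23229494  0.00413038] [ 0.45006347 -0.18115029  0.03207289]
a 0.034 98 [ 0.44529125 -0.22160506  0.05242159] [ 0.42763413 -0.23449975  0.03538788] [ 0.45301728 -0.20603299  0.06977585]
a 0.07 86 [ 0.43946655 -0.22031337  0.07685921] [ 0.42242336 -0.23321795  0.07000506] [ 0.45113127 -0.20548847  0.08216944]
b 0.004 115 [ 0.54381457 -0.32958639  0.01993661] [ 0.46494426 -0.34629805  0.00423237] [ 0.55612696 -0.29154787  0.03394116]
b 0.034 111 [ 0.54756487 -0.3307011   0.05082747] [ 0.53021816 -0.34572487  0.03403049] [ 0.55456096 -0.31493769  0.06994749]
b 0.07 108 [ 0.5440741  -0.33037217  0.07777363] [ 0.52543778 -0.34389191  0.07045622] [ 0.61447988 -0.31610965  0.0819934 ]
```

View pics/c1.png

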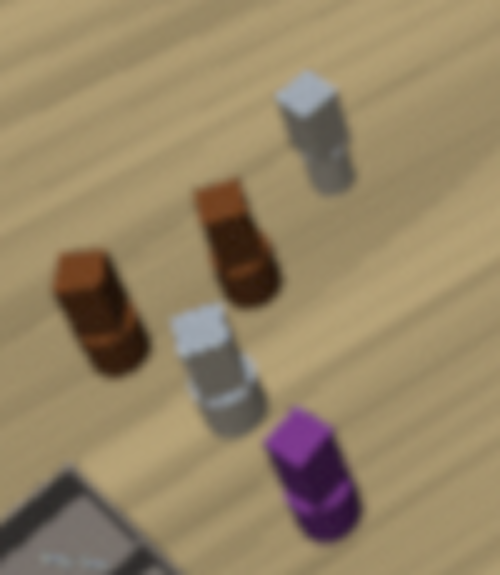

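View pics/c2.png

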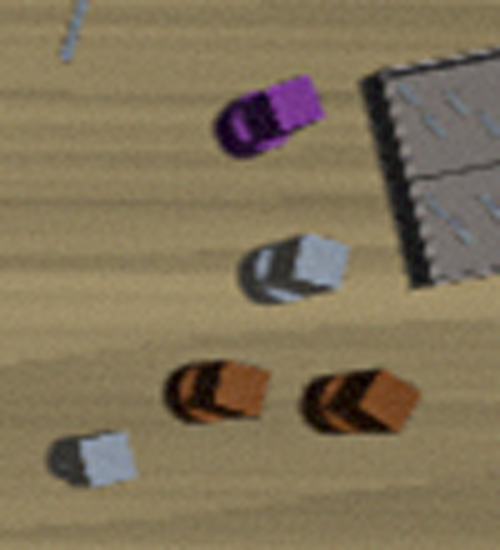

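View pics/c3.png

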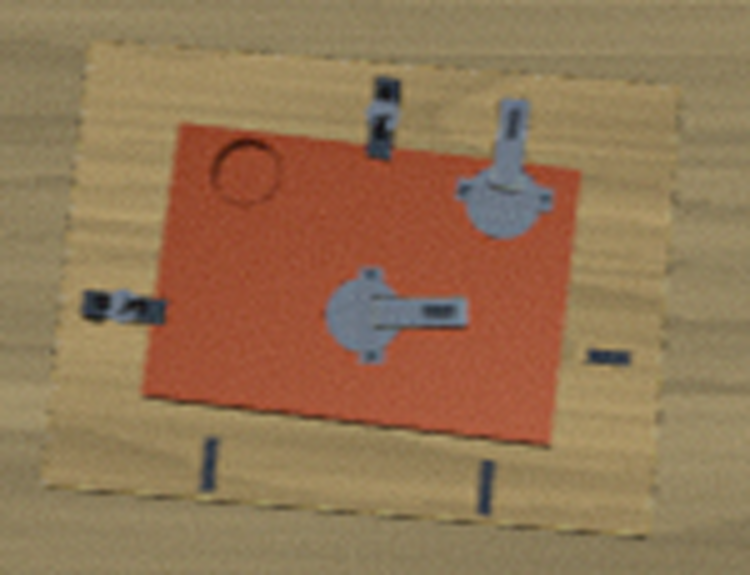

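```bash
cat >>h.py <<'E'
from scipy.optimize import least_squares
def fitrect(pts,L,W,order):
    # order: local corners signs
    loc=np.array(order)*[L/2,W/2]
    f=lambda p:((loc@np.array([[np.cos(p[2]),np.sin(p[2])],[-np.sin(p[2]),np.cos(p[2])]])+p[:2])-pts).ravel()
    s=least_squares(f,[*pts.mean(0),0]); return s.x, np.round(s.fun.reshape(-1,2)*1000,1)
E
python3 - <<'E'
from h import *
t=load("top0");s=load("scene0")
g=lambda U,V,z,x0=170,y0=115,k=5:p2w(t,(U+.5)/k-.5+x0,(V+.5)/k-.5+y0,z)[:2]
o=[(1,1),(1,-1),(-1,-1),(-1,1)]
B=np.array([g(*p,.018) for p in((90,42),(680,87),(648,537),(42,487))])
D=np.array([g(*p,.038) for p in((180,123),(582,170),(550,446),(143,396))])
b,e=fitrect(B,.25,.33,o);print(b,e)
d,e2=fitrect(D,.15,.22,o);print(d,e2)
c,sn=np.cos(b[2]),np.sin(b[2]);R=np.array([[c,-sn],[sn,c]])
for n,p in dict(A=(209,464),B=(485,488),C=(608,357)).items(): print(n,(g(*p,.018)-b[:2])@R*1000)
print("door in board",(d[:2]-b[:2])@R*1000,d[2]-b[2])
print("bore direct",g(247,172,.038))
c,sn=np.cos(d[2]),np.sin(d[2]);print("bore from door",d[:2]+np.array([[c,-sn],[sn,c]])@[.052,.07])
# plug
for nm,cc,(x0,y0,x1,y1) in(("top",t,(388,183,412,205)),("scene",s,(122,250,145,283))):
    P=cloud(cc)[y0:y1,x0:x1]; m=(P[...,2]>.074)&(P[...,2]<.083); 
    q=P[m]; q=q[np.linalg.norm(q-np.median(q,0),axis=1)<.022]
    print(nm,len(q),q.mean(0),cv2.minAreaRect(q[:,:2].astype(np.float32)*1000))
gp=lambda U,V:g(U,V,.078,340,140,5)
C=np.array([gp(*p) for p in((305,235),(348,248),(335,296),(292,283))]);print(C,fitrect(C,.024,.024,o))
crop(t,380,175,420,212,16,"pics/c4.png"); crop(s,115,250,150,290,14,"pics/c5.png"); crop(s,200,165,355,270,5,"pics/c6.png")
E
```

```text
[ 0.5962377   0.08626106 -0.07014   ] [[ 0.8  0.7]
 [ 0.3 -0.4]
 [-0.7 -1.1]
 [-0.4  0.8]]
[ 0.59414494  0.08585836 -0.10894902] [[-0.   0.3]
 [-0.1 -0.5]
 [ 0.2 -0.8]
 [-0.   1.1]]
A [-104.67932536   75.27710568]
B [-105.34477032  -74.57599179]
C [ -28.87627283 -135.60654116]
door in board [-2.05939858 -0.54837666] -0.03880902492898215
bore direct [0.6539214  0.14974196]
bore from door [0.65344798 0.14978918]
top 92 [ 0.53834251 -0.32565315  0.07736219] ((538.7127685546875, -325.79656982421875), (23.995697021484375, 23.84650421142578), 76.22639465332031)
scene 92 [ 0.5391042  -0.33016871  0.07831956] ((537.3928833007812, -329.7703552246094), (24.161165237426758, 26.099994659423828), 77.00761413574219)
[[ 0.55173944 -0.31899822]
 [ 0.54533342 -0.34047766]
 [ 0.52079239 -0.33299594]
 [ 0.52715068 -0.31157451]] (array([ 0.53625398, -0.32601158, -0.29206435]), array([[-0.5,  1. ],
       [-1. , -0.5],
       [ 0.5, -1.1],
       [ 1.1,  0.5]]))
```

View pics/c4.png

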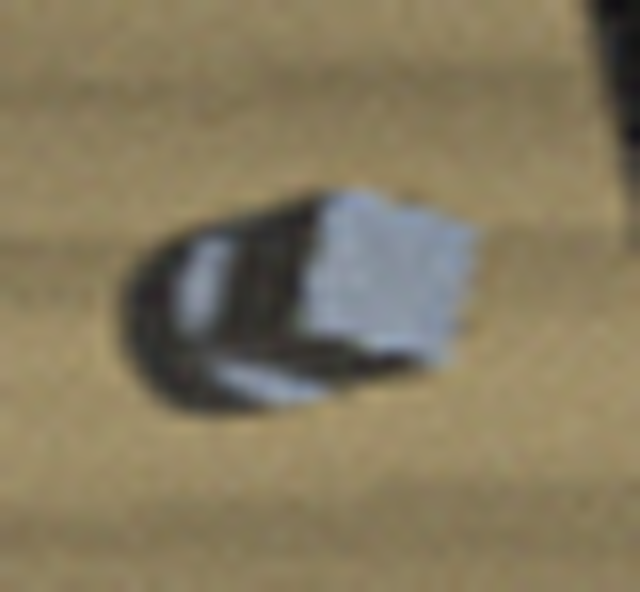

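View pics/c5.png

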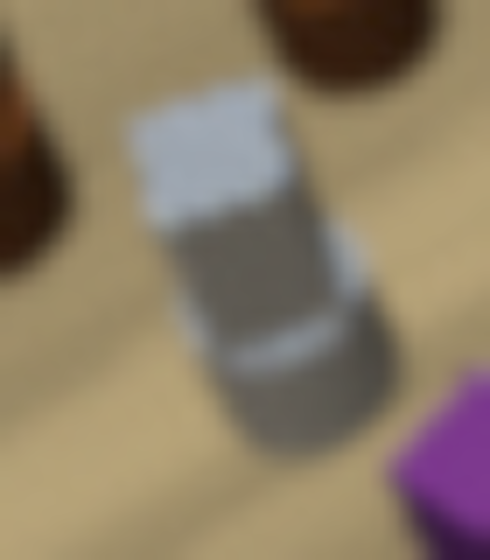

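View pics/c6.png

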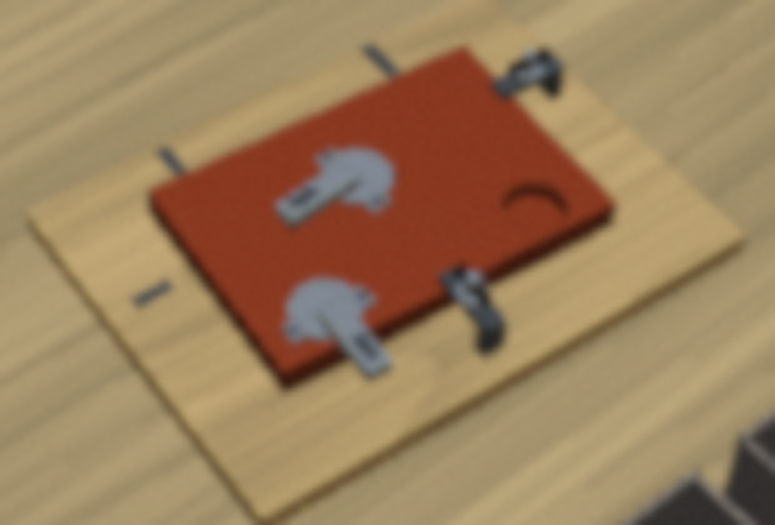

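```bash
python3 - <<'E'
from h import *
from scipy.spatial.transform import Rotation as Ro
t=load("top0");s=load("scene0")
for nm,cc,L in(("top",t,((376,207,396,228),(402,210,426,230),(380,150,408,173),(388,183,412,205))),("scene",s,((128,228,148,258),(100,242,122,272),(140,275,164,304),(122,250,145,283)))):
  for x0,y0,x1,y1 in L:
    q=cloud(cc)[y0:y1,x0:x1].reshape(-1,3); q=q[q[:,2]>.074]; q=q[np.linalg.norm(q-np.median(q,0),axis=1)<.022]
    r=cv2.minAreaRect(q[:,:2].astype(np.float32)*1000); print(nm,np.round(r[0]),np.round(r[1]),r[2])
R=Ro.from_rotvec([2.05619332,0.32040271,-2.05603781]).as_matrix();print(R.round(3))
E
```

```text
top [ 474. -284.] [25. 24.] 76.05828857421875
top [ 469. -358.] [24. 24.] 55.042964935302734
top [ 620. -315.] [24. 25.] 19.0123291015625
top [ 539. -326.] [24. 24.] 76.22639465332031
scene [ 474. -288.] [24. 28.] 74.40292358398438
scene [ 468. -362.] [26. 27.] 54.1517219543457
scene [ 620. -320.] [25. 25.] 14.737703323364258
scene [ 537. -330.] [24. 26.] 77.00761413574219
[[-0.     0.303 -0.953]
 [ 0.001 -0.953 -0.303]
 [-1.    -0.001 -0.   ]]
```

```bash
cat >>h.py <<'E'
from scipy.spatial.transform import Rotation as Ro
def plan(target, yaw=None, st=None):
    """world target TCP -> tool-axis shift in move units after turn to yaw (tool y world angle)"""
    if st is None:
        from workcell import r; st=r.sense()
    R=Ro.from_rotvec(st["tcp_rot"]).as_matrix(); p=np.array(st["tool_pos"])
    d=np.array(target)-p
    y=np.arctan2(R[1,1],R[0,1])
    out={"now":p.round(4),"yawy":round(y,4),"mm_tool_now":(R.T@d*1000).round(2)}
    if yaw is not None:
        out["turn_units"]=round(-(yaw-y)/.5,4); a=yaw
        R2=np.array([[0,np.cos(a),-0],[0,np.sin(a),0],[-1,0,0]]);R2[:,2]=np.cross(R2[:,0],R2[:,1])
        out["units_after_turn"]=(R2.T@d/.5).round(4)
    out["units_now"]=(R.T@d/.5).round(4)
    return out
E
python3 - <<'E'
from h import *
t=load("top0");P=cloud(t);m=P[160:300,440:512];print(m[...,2].max(),m[m[...,2]>.05].min(0),m[m[...,2]>.05].max(0))
print(plan([.538,-.328,.2305],-1.811))
E
```

```text
0.9818101887379346 [ 0.34772014 -0.56315995  0.05001373] [0.55221883 0.04180347 0.98181019]
{'now': array([ 0.1817, -0.5715,  0.2306]), 'yawy': np.float64(-1.263), 'mm_tool_now': array([ 3.3000e-01, -1.2413e+02, -4.1328e+02]), 'turn_units': np.float64(1.0959), 'units_after_turn': array([ 1.000e-04, -6.425e-01, -5.762e-01]), 'units_now': array([ 7.000e-04, -2.483e-01, -8.266e-01])}
```

```bash
python3 - <<'E'
from h import *
t=load("top0");P=cloud(t)
for v in range(180,280,12): print([tuple((P[v,u]*1000).astype(int)) for u in range(452,512,12)])
E
```

```text
[(np.int64(579), np.int64(-484), np.int64(14)), (np.int64(582), np.int64(-524), np.int64(0)), (np.int64(582), np.int64(-558), np.int64(-1)), (np.int64(582), np.int64(-590), np.int64(0)), (np.int64(583), np.int64(-625), np.int64(-3))]
[(np.int64(546), np.int64(-479), np.int64(18)), (np.int64(539), np.int64(-477), np.int64(78)), (np.int64(533), np.int64(-476), np.int64(129)), (np.int64(533), np.int64(-499), np.int64(138)), (np.int64(533), np.int64(-527), np.int64(139))]
[(np.int64(514), np.int64(-479), np.int64(15)), (np.int64(509), np.int64(-479), np.int64(73)), (np.int64(505), np.int64(-474), np.int64(130)), (np.int64(505), np.int64(-500), np.int64(134)), (np.int64(505), np.int64(-525), np.int64(139))]
[(np.int64(481), np.int64(-477), np.int64(17)), (np.int64(479), np.int64(-477), np.int64(72)), (np.int64(476), np.int64(-475), np.int64(125)), (np.int64(476), np.int64(-496), np.int64(138)), (np.int64(477), np.int64(-524), np.int64(137))]
[(np.int64(449), np.int64(-477), np.int64(14)), (np.int64(449), np.int64(-478), np.int64(68)), (np.int64(448), np.int64(-476), np.int64(121)), (np.in
[... 337 characters left out ...]
64(386), np.int64(-477), np.int64(8)), (np.int64(389), np.int64(-477), np.int64(63)), (np.int64(392), np.int64(-476), np.int64(115)), (np.int64(393), np.int64(-489), np.int64(140)), (np.int64(393), np.int64(-517), np.int64(139))]
[(np.int64(353), np.int64(-481), np.int64(-1)), (np.int64(359), np.int64(-479), np.int64(58)), (np.int64(363), np.int64(-477), np.int64(111)), (np.int64(366), np.int64(-486), np.int64(142)), (np.int64(366), np.int64(-515), np.int64(140))]
[(np.int64(322), np.int64(-478), np.int64(0)), (np.int64(322), np.int64(-510), np.int64(-1)), (np.int64(323), np.int64(-542), np.int64(0)), (np.int64(323), np.int64(-572), np.int64(1)), (np.int64(324), np.int64(-605), np.int64(0))]
```

>>> move_arm:
  increments:
    - [55,[0,0,0],0.274]
    - [55,[0,0,0],0.274]
    - [55,[0,0,0],0.274]
    - [55,[0,0,0],0.274]
    - [55,[0,0,0],0]
  newtons: 60

```text
time_s: 0.6
tool_pos: [0.1818, -0.5716, 0.2309]
tcp_rot: [-2.092, 0.254, 2.093]
contact_force: [0.8, -0.1, -0.6]
width: 0.645
```

>>> move_arm:
  increments:
    - [55,[0,-0.06,-0.054],0]
    - [55,[0,-0.06,-0.054],0]
    - [55,[0,-0.06,-0.054],0]
    - [55,[0,-0.06,-0.054],0]
    - [55,[0,-0.06,-0.054],0]
    - [55,[0,-0.06,-0.054],0]
    - [55,[0,-0.06,-0.054],0]
    - [55,[0,-0.06,-0.054],0]
    - [55,[0,-0.06,-0.054],0]
    - [55,[0,-0.06,-0.054],0]
    - [55,[0,-0.0425,-0.0362],0]
    - [55,[0,0,0],0]

```text
time_s: 1.8
tool_pos: [0.5403, -0.3257, 0.2307]
tcp_rot: [-2.098, 0.244, 2.098]
contact_force: [0.5, -1.1, -0.8]
width: 0.639
```

```bash
python3 - <<'E'
from h import *
print(plan([.538,-.328,.0413],-1.811))
from workcell import capture
s=capture("scene");np.savez("scene1.npz",**s);crop(s,80,150,210,310,4,"pics/d1.png")
E
```

```text
{'now': array([ 0.5403, -0.3257,  0.2307]), 'yawy': np.float64(-1.8028), 'mm_tool_now': array([189.42,   2.9 ,   1.68]), 'turn_units': np.float64(0.0163), 'units_after_turn': array([0.3789, 0.0055, 0.0034]), 'units_now': array([0.3788, 0.0058, 0.0034])}
```

View pics/d1.png

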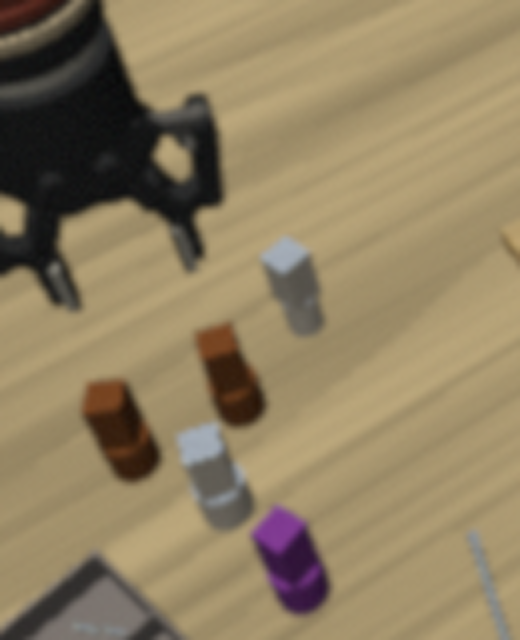

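>>> move_arm:
  increments:
    - [55,[0.08,0.0055,0.0034],0.016]
    - [55,[0.08,0,0],0]
    - [55,[0.08,0,0],0]
    - [55,[0,0,0],0]
    - [55,[0,0,0],0]

```text
time_s: 2.35
tool_pos: [0.535, -0.3309, 0.1119]
tcp_rot: [-2.089, 0.26, 2.09]
contact_force: [0.4, -1.1, 0.8]
width: 0.643
```

```bash
python3 - <<'E'
from h import *
print(plan([.538,-.328,.0413],-1.811))
from workcell import capture
s=capture("scene");np.savez("scene2.npz",**s);crop(s,80,180,200,310,5,"pics/d2.png")
s=capture("top");np.savez("top2.npz",**s);crop(s,350,140,440,240,6,"pics/d3.png")
E
```

```text
{'now': array([ 0.535 , -0.3309,  0.1119]), 'yawy': np.float64(-1.8183), 'mm_tool_now': array([70.58, -3.55, -2.26]), 'turn_units': np.float64(-0.0146), 'units_after_turn': array([ 0.1412, -0.0071, -0.0045]), 'units_now': array([ 0.1412, -0.0071, -0.0045])}
```

View pics/d2.png

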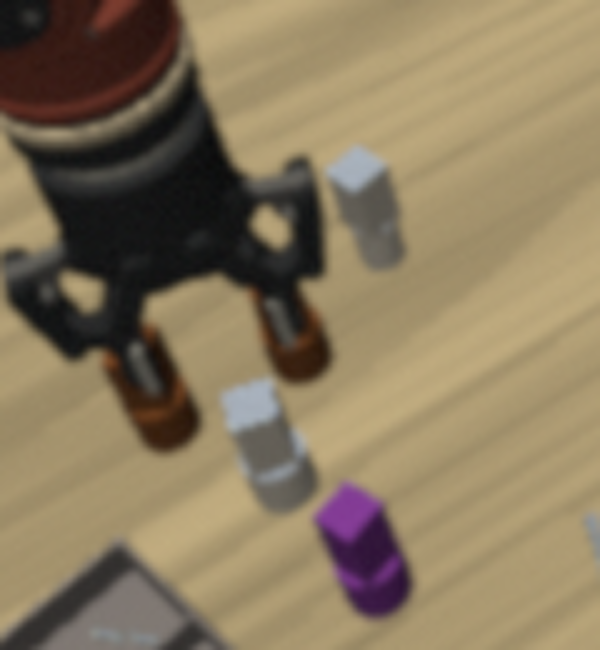

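View pics/d3.png

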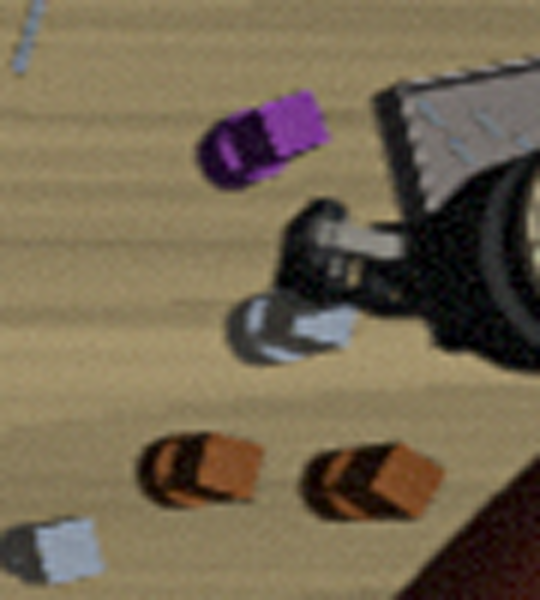

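>>> move_arm:
  increments:
    - [55,[0,-0.0071,-0.0045],-0.015]
    - [55,[0.03,0,0],0]
    - [55,[0.04,0,0],0]
    - [55,[0.04,0,0],0]
    - [55,[0.031,0,0],0]
    - [55,[0,0,0],0]
    - [55,[0,0,0],0]
    - [55,[0,0,0],0]

```text
time_s: 3.25
tool_pos: [0.5394, -0.3283, 0.0421]
tcp_rot: [-2.096, 0.254, 2.093]
contact_force: [-0.2, -0.5, -0.2]
width: 0.639
```

```bash
python3 - <<'E'
from h import *
print(plan([.538,-.328,.0413],-1.811))
from workcell import capture
s=capture("scene");np.savez("scene2.npz",**s);crop(s,80,180,200,310,5,"pics/e2.png")
s=capture("top");np.savez("top2.npz",**s);crop(s,350,140,440,240,6,"pics/e3.png")
E
```

```text
{'now': array([ 0.5394, -0.3283,  0.0421]), 'yawy': np.float64(-1.8115), 'mm_tool_now': array([0.75, 0.07, 1.45]), 'turn_units': np.float64(-0.0009), 'units_after_turn': array([0.0015, 0.0001, 0.0029]), 'units_now': array([0.0015, 0.0001, 0.0029])}
```

View pics/e2.png

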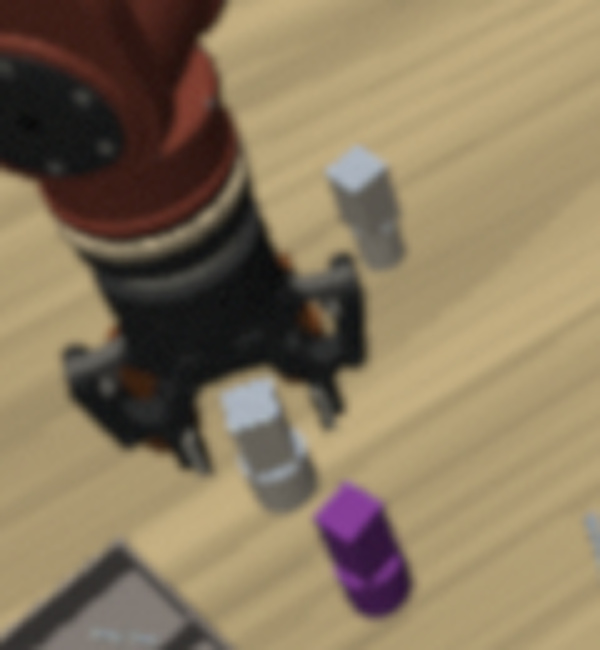

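View pics/e3.png

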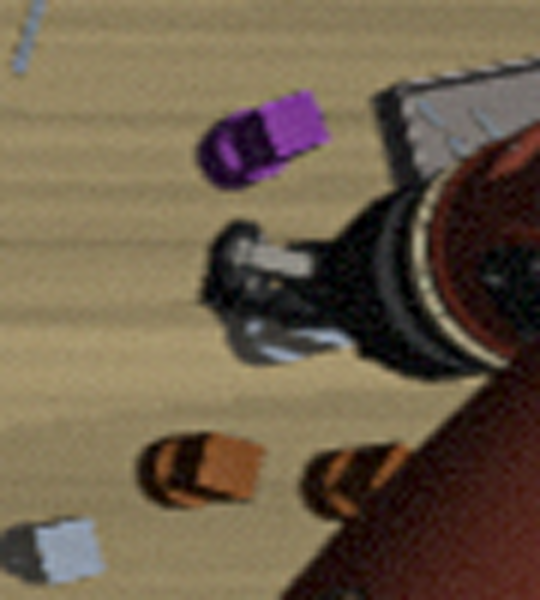

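>>> move_arm:
  increments:
    - [40,[0,0,0],0]
    - [34,[0,0,0],0]
    - [30,[0,0,0],0]
    - [26,[0,0,0],0]
    - [20,[0,0,0],0]
    - [15,[0,0,0],0]
    - [15,[0,0,0],0]
    - [15,[0,0,0],0]
  newtons: 80

```text
time_s: 4.15
tool_pos: [0.5389, -0.3279, 0.041]
tcp_rot: [-2.094, 0.254, 2.093]
contact_force: [-0.4, 0.1, 1.4]
width: 0.267
```

```bash
python3 - <<'E'
from h import *
from workcell import r,capture
print(plan([.538,-.328,.0413],-1.811), r.sense()["width"]*85.4,r.sense()["contact_force"],r.sense()["torque"])
E
```

```text
{'now': array([ 0.5389, -0.3279,  0.041 ]), 'yawy': np.float64(-1.8116), 'mm_tool_now': array([-0.29,  0.33,  0.83]), 'turn_units': np.float64(-0.0012), 'units_after_turn': array([-0.0006,  0.0007,  0.0017]), 'units_now': array([-0.0006,  0.0007,  0.0017])} 22.76911195744603 [-0.41225126  0.13453515  1.35065889] [0.04985705 0.05882015 0.01579651]
```

```bash
cat >>h.py <<'E'
B=np.array([0.5962,0.0863]);BY=-0.070;D=np.array([.5941,.0859]);DY=-.109
rot=lambda a:np.array([[np.cos(a),-np.sin(a)],[np.sin(a),np.cos(a)]])
def preA(yb,gap):  # TCP xy, axis at board y=yb, gap from front edge
    # world line x_door=-75-16.5-gap
    n=rot(DY)@[1,0];e=D+n*(-.0915-gap); bx=rot(BY)@[1,0]; p0=B+rot(BY)@[0,yb]
    return p0+bx*(((e-p0)@n)/(bx@n))
def preC(xb,gap):
    n=rot(DY)@[0,1];e=D+n*(-.1265-gap); by=rot(BY)@[0,1]; p0=B+rot(BY)@[xb,0]
    return p0+by*(((e-p0)@n)/(by@n))
E
python3 - <<'E'
from h import *
for n,p in(("A",preA(.075,.012)),("B",preA(-.075,.012)),("C",preC(-.03,.012))):
    print(n,p, plan([*p,.171],-1.641))
E
```

```text
A [0.49899936 0.16829931] {'now': array([ 0.5389, -0.3279,  0.041 ]), 'yawy': np.float64(-1.8116), 'mm_tool_now': array([-130.16, -472.31,  157.02]), 'turn_units': np.float64(-0.3412), 'units_after_turn': array([-0.26  , -0.9843,  0.1492]), 'units_now': array([-0.2603, -0.9446,  0.314 ])}
B [0.4826693  0.01907603] {'now': array([ 0.5389, -0.3279,  0.041 ]), 'yawy': np.float64(-1.8116), 'mm_tool_now': array([-130.12, -323.5 ,  137.29]), 'turn_units': np.float64(-0.3412), 'units_after_turn': array([-0.26  , -0.6843,  0.1608]), 'units_now': array([-0.2602, -0.647 ,  0.2746])}
C [ 0.55661707 -0.04932495] {'now': array([ 0.5389, -0.3279,  0.041 ]), 'yawy': np.float64(-1.8116), 'mm_tool_now': array([-130.08, -274.71,   49.16]), 'turn_units': np.float64(-0.3412), 'units_after_turn': array([-0.26  , -0.5582,  0.0037]), 'units_now': array([-0.2602, -0.5494,  0.0983])}
```

>>> move_arm:
  increments:
    - [15,[-0.02,0,0],0]
    - [15,[-0.06,0,0],0]
    - [15,[-0.09,0,0],0]
    - [15,[-0.07,0,0],0]
    - [15,[-0.02,0,0],0]
    - [15,[0,0,0],-0.17]
    - [15,[0,0,0],-0.17]
    - [15,[0,0,0],0]
    - [15,[0,0,0],0]

```text
time_s: 5.05
tool_pos: [0.5385, -0.3274, 0.1702]
tcp_rot: [-2.183, 0.079, 2.185]
contact_force: [0.7, 0.3, -0.6]
width: 0.267
```

```bash
python3 - <<'E'
from h import *
from workcell import r,capture
p=preA(.075,.012); print(plan([*p,.171],-1.641),r.sense()["contact_force"],r.sense()["torque"])
s=capture("scene");crop(s,80,130,240,290,4,"pics/f1.png")
E
```

```text
{'now': array([ 0.5385, -0.3274,  0.1702]), 'yawy': np.float64(-1.6439), 'mm_tool_now': array([-4.2000e-01, -4.9153e+02,  7.5630e+01]), 'turn_units': np.float64(-0.0058), 'units_after_turn': array([-0.0016, -0.9835,  0.1484]), 'units_now': array([-8.000e-04, -9.831e-01,  1.513e-01])} [ 0.68825918  0.34367121 -0.56370956] [ 0.03086784 -0.01641828  0.00221176]
```

View pics/f1.png

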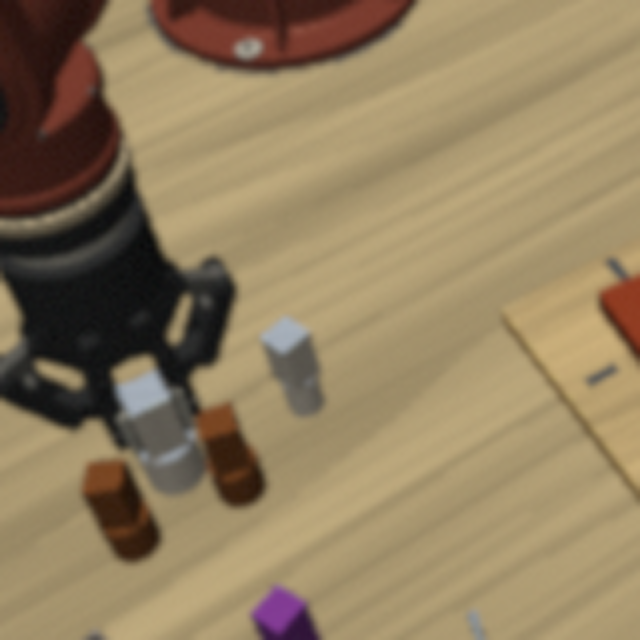

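>>> move_arm:
  increments:
    - [15,[0,-0.05,0.008],0]
    - [15,[0,-0.09,0.014],0]
    - [15,[0,-0.09,0.014],0]
    - [15,[0,-0.09,0.014],0]
    - [15,[0,-0.09,0.014],0]
    - [15,[0,-0.09,0.014],0]
    - [15,[0,-0.09,0.014],0]
    - [15,[0,-0.09,0.014],0]
    - [15,[0,-0.09,0.014],0]
    - [15,[0,-0.09,0.014],0]
    - [15,[0,-0.08,0.011],0]
    - [15,[0,-0.043,0.004],0]

```text
time_s: 6.3
tool_pos: [0.4962, 0.1311, 0.1714]
tcp_rot: [-2.197, -0.017, 2.198]
contact_force: [0.4, -0.3, -2.0]
width: 0.272
```

>>> move_arm:
  increments:
    - [15,[0,0,0],0]
    - [15,[0,0,0],0]
    - [15,[0,0,0],0]

```text
time_s: 6.6
tool_pos: [0.4971, 0.1284, 0.1714]
tcp_rot: [-2.196, -0.01, 2.196]
contact_force: [0.1, 0.4, -1.2]
width: 0.27
```

```bash
python3 - <<'E'
from h import *
from workcell import r,capture
p=preA(.075,.012); print(plan([*p,.066],-1.641),r.sense()["contact_force"],r.sense()["torque"])
s=capture("scene");cv2.imwrite("pics/g1.png",s["frame"][:,:,::-1])
E
```

```text
{'now': array([0.4971, 0.1284, 0.1714]), 'yawy': np.float64(-1.5914), 'mm_tool_now': array([106.54, -36.77,  -1.15]), 'turn_units': np.float64(0.0991), 'units_after_turn': array([ 0.2108, -0.0799,  0.0017]), 'units_now': array([ 0.2131, -0.0735, -0.0023])} [ 0.05709097  0.41016321 -1.18980749] [-0.0405215  -0.0996732  -0.00586183]
```

View pics/g1.png

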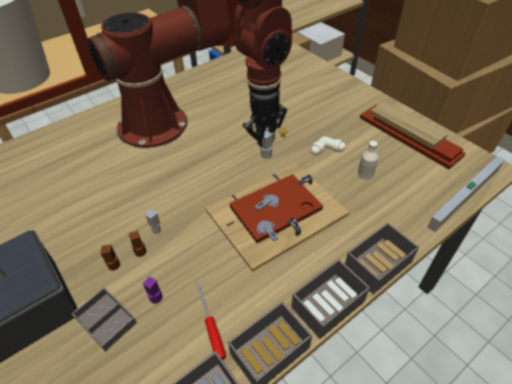

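>>> move_arm:
  increments:
    - [15,[0,0,0],0.05]
    - [15,[0,0,0],0.05]
    - [15,[0,-0.027,0],0]
    - [15,[0,-0.027,0],0]
    - [15,[0,-0.026,0],0]
    - [15,[0,0,0],0]
    - [15,[0,0,0],0]
    - [15,[0,0,0],0]

```text
time_s: 7.45
tool_pos: [0.497, 0.1362, 0.1733]
tcp_rot: [-2.181, -0.04, 2.184]
contact_force: [0.1, 0.9, -0.3]
width: 0.272
```

```bash
python3 - <<'E'
from h import *
from workcell import r,capture
s=r.sense();print(Ro.from_rotvec(s["tcp_rot"]).as_matrix().round(4),s["joint_velocities"].round(3))
p=preA(.075,.012); print(plan([*p,.066],-1.641),r.sense()["contact_force"],r.sense()["torque"])
E
```

```text
[[-0.001  -0.0208 -0.9998]
 [ 0.0573 -0.9981  0.0208]
 [-0.9984 -0.0573  0.0021]] [-0.005 -0.003 -0.001  0.001  0.001  0.   ]
{'now': array([0.497 , 0.1362, 0.1733]), 'yawy': np.float64(-1.5917), 'mm_tool_now': array([108.93, -25.95,  -1.54]), 'turn_units': np.float64(0.0987), 'units_after_turn': array([ 0.2145, -0.0643,  0.0006]), 'units_now': array([ 0.2179, -0.0519, -0.0031])} [ 0.12241372  0.91989408 -0.28952641] [-0.09375033 -0.02401512  0.00810129]
```

```bash
python3 - <<'E'
from workcell import r
print(r.sense()["q"].round(4))
E
```

```text
[-0.0217 -0.1707 -0.2781  1.4657  0.0573  3.1406]
```

>>> move_arm:
  increments:
    - [15,[0,0,0],-0.25]
    - [15,[0,0,0],-0.25]
    - [15,[0,0,0],-0.25]
    - [15,[0,0,0],0]
    - [15,[0,0,0],0]
    - [15,[0,0,0],0]

```text
time_s: 8.05
tool_pos: [0.4971, 0.1361, 0.1733]
tcp_rot: [2.063, 0.423, -2.044]
contact_force: [0.2, 0.1, -0.6]
width: 0.272
```

```bash
python3 - <<'E'
from h import *
from workcell import r,capture
s=r.sense();print(Ro.from_rotvec(s["tcp_rot"]).as_matrix().round(4),s["q"].round(3))
E
```

```text
[[-8.000e-04  3.438e-01 -9.390e-01]
 [ 5.740e-02 -9.375e-01 -3.433e-01]
 [-9.984e-01 -5.420e-02 -1.900e-02]] [-0.022 -0.171 -0.278  1.466  0.057  2.768]
```

```bash
python3 - <<'E'
from h import *
for v in ([-2.183,.079,2.185],[-2.197,-.017,2.198],[-2.196,-.01,2.196],[-2.181,-.04,2.184]):
    R=Ro.from_rotvec(v).as_matrix();print(R[:,0].round(4),np.arctan2(R[1,1],R[0,1]).round(4))
E
```

```text
[-9.e-04  6.e-04 -1.e+00] -1.6437
[-2.000e-04  3.160e-02 -9.995e-01] -1.587
[ 3.000e-04  3.000e-02 -9.996e-01] -1.5917
[-8.000e-04  5.710e-02 -9.984e-01] -1.5913
```

>>> move_arm:
  increments:
    - [15,[0,0,0],-0.3]
    - [15,[0,0,0],-0.3]
    - [15,[0,0,0],-0.3]
    - [15,[0,0,0],-0.3]
    - [15,[0,0,0],-0.3]
    - [15,[0,0,0],-0.3]
    - [15,[0,0,0],-0.3]
    - [15,[0,0,0],-0.3]
    - [15,[0,0,0],-0.3]
    - [15,[0,0,0],-0.3]
    - [15,[0,0,0],-0.3]
    - [15,[0,0,0],-0.3]

```text
time_s: 9.25
tool_pos: [0.4971, 0.1361, 0.1733]
tcp_rot: [0.811, 1.459, -0.729]
contact_force: [-0.6, 0.5, -0.9]
width: 0.269
```

>>> move_arm:
  increments:
    - [15,[0,0,0],-0.3]
    - [15,[0,0,0],-0.3]
    - [15,[0,0,0],-0.3]
    - [15,[0,0,0],-0.3]
    - [15,[0,0,0],-0.3]
    - [15,[0,0,0],-0.3]
    - [15,[0,0,0],-0.3]
    - [15,[0,0,0],-0.3]
    - [15,[0,0,0],-0.3]
    - [15,[0,0,0],-0.3]
    - [15,[0,0,0],-0.3]
    - [15,[0,0,0],-0.3]

```text
time_s: 10.45
tool_pos: [0.4971, 0.1361, 0.1733]
tcp_rot: [-0.593, 1.452, 0.678]
contact_force: [0.1, 0.2, -1.5]
width: 0.271
```

>>> move_arm:
  increments:
    - [15,[0,0,0],-0.3]
    - [15,[0,0,0],-0.3]
    - [15,[0,0,0],-0.3]
    - [15,[0,0,0],-0.3]
    - [15,[0,0,0],-0.3]
    - [15,[0,0,0],-0.3]
    - [15,[0,0,0],-0.3]
    - [15,[0,0,0],-0.3]
    - [15,[0,0,0],-0.3]
    - [15,[0,0,0],-0.3]
    - [15,[0,0,0],-0.3]
    - [15,[0,0,0],-0.3]

```text
time_s: 11.65
tool_pos: [0.4971, 0.1361, 0.1733]
tcp_rot: [-1.889, 0.458, 1.92]
contact_force: [1.1, -0.6, -1.2]
width: 0.273
```

```bash
python3 - <<'E'
from h import *
from workcell import r,capture
s=r.sense();print(s["tool_pos"],Ro.from_rotvec(s["tcp_rot"]).as_matrix().round(4),s["q"].round(4))
E
```

```text
[0.49708967 0.13606109 0.17330518] [[-8.000e-04 -5.015e-01 -8.652e-01]
 [ 5.740e-02 -8.638e-01  5.006e-01]
 [-9.984e-01 -4.920e-02  2.950e-02]] [-0.0221 -0.1708 -0.2781  1.4656  0.0574 -2.6384]
```

>>> move_arm:
  increments:
    - [15,[0,0,0],-0.3]
    - [15,[0,0,0],-0.3]
    - [15,[0,0,0],-0.3]
    - [15,[0,0,0],-0.09]
    - [15,[0,0.012,0],0]
    - [15,[0,0.012,0],0]
    - [15,[0,0.012,0],0]
    - [15,[0,0.012,0],0]
    - [15,[0,0,0],0]

```text
time_s: 12.55
tool_pos: [0.4966, 0.1211, 0.1719]
tcp_rot: [-2.171, -0.001, 2.174]
contact_force: [-0.1, 0.2, -0.6]
width: 0.271
```

```bash
cat > st.py <<'E'
from h import *
from workcell import r,capture
s=r.sense();R=Ro.from_rotvec(s["tcp_rot"]).as_matrix();print(s["time_s"],s["tool_pos"],"tool x",R[:,0].round(4),"yawy",np.arctan2(R[1,1],R[0,1]).round(4),"q",s["q"].round(4),"F",s["contact_force"].round(2),"v",abs(s["joint_velocities"]).max().round(3))
E
python3 st.py
```

```text
12.55 [0.49659479 0.12111864 0.17192784] tool x [-5.000e-04  4.970e-02 -9.988e-01] yawy -1.6193 q [-0.0477 -0.181  -0.2894  1.4652  0.0496 -3.1409] F [-0.14  0.16 -0.63] v 0.005
```

>>> move_arm:
  increments:
    - [15,[0,0.02,0],0]
    - [15,[0,0.02,0],0]
    - [15,[0,0.02,0],0]
    - [15,[0,0.02,0],0]
    - [15,[0,0.02,0],0]
    - [15,[0,0,0],0]
    - [15,[0,0,0],0]

```text
time_s: 13.25
tool_pos: [0.4953, 0.0976, 0.1699]
tcp_rot: [-2.163, 0.059, 2.167]
contact_force: [0.2, 0.6, -0.6]
width: 0.274
```

```bash
python3 st.py
```

```text
13.25 [0.49531819 0.09755061 0.16988687] tool x [-5.000e-04  2.910e-02 -9.996e-01] yawy -1.6541 q [-0.0832 -0.1951 -0.3052  1.4637  0.029  -3.1415] F [ 0.18  0.61 -0.57] v 0.005
```

>>> move_arm:
  increments:
    - [15,[0,0.02,0],0]
    - [15,[0,0.02,0],0]
    - [15,[0,0.02,0],0]
    - [15,[0,0.02,0],0]
    - [15,[0,0.02,0],0]
    - [15,[0,0.02,0],0]
    - [15,[0,0.02,0],0]
    - [15,[0,0,0],0]
    - [15,[0,0,0],0]

```text
time_s: 14.15
tool_pos: [0.4922, 0.0646, 0.1688]
tcp_rot: [-2.149, 0.144, 2.156]
contact_force: [0.1, -0.6, -1.6]
width: 0.27
```

```bash
python3 st.py
```

```text
14.15 [0.49215327 0.0645555  0.1687566 ] tool x [-3.e-03 -3.e-04 -1.e+00] yawy -1.7041 q [-1.3330e-01 -2.1420e-01 -3.2370e-01  1.4642e+00 -7.0000e-04 -3.1416e+00] F [ 0.12 -0.61 -1.58] v 0.004
```

>>> move_arm:
  increments:
    - [15,[0,0,0],0.274]
    - [15,[0,0,0],0.274]
    - [15,[0,0,0],0.274]
    - [15,[0,0,0],0.274]
    - [15,[0,0,0],0.274]
    - [15,[0,0,0],0.274]
    - [15,[0,0,0],0.274]
    - [15,[0,0,0],0.274]
    - [15,[0,0,0],0.274]
    - [15,[0,0,0],0.274]
    - [15,[0,0,0],0.274]
    - [15,[0,0,0],0]

```text
time_s: 15.35
tool_pos: [0.4922, 0.0648, 0.1687]
tcp_rot: [-1.156, 1.245, 1.159]
contact_force: [-0.0, 0.2, -0.1]
width: 0.273
```

```bash
python3 st.py; python3 - <<'E'
from h import *
from workcell import capture
print(plan([*preA(.075,.012),.066],3.0716))
s=capture("scene");np.savez("scene3.npz",**s);crop(s,190,80,320,210,5,"pics/i1.png")
E
```

```text
15.35 [0.49215511 0.06476866 0.16874734] tool x [-3.1e-03 -3.0e-04 -1.0e+00] yawy 3.0705 q [-1.3280e-01 -2.1400e-01 -3.2360e-01  1.4642e+00 -7.0000e-04 -1.6325e+00] F [-0.01  0.18 -0.12] v 0.164
{'now': array([0.4922, 0.0648, 0.1687]), 'yawy': np.float64(3.0705), 'mm_tool_now': array([102.69,   0.22, 103.81]), 'turn_units': np.float64(-0.0022), 'units_after_turn': array([0.2055, 0.0008, 0.2075]), 'units_now': array([0.2054, 0.0004, 0.2076])}
```

View pics/i1.png

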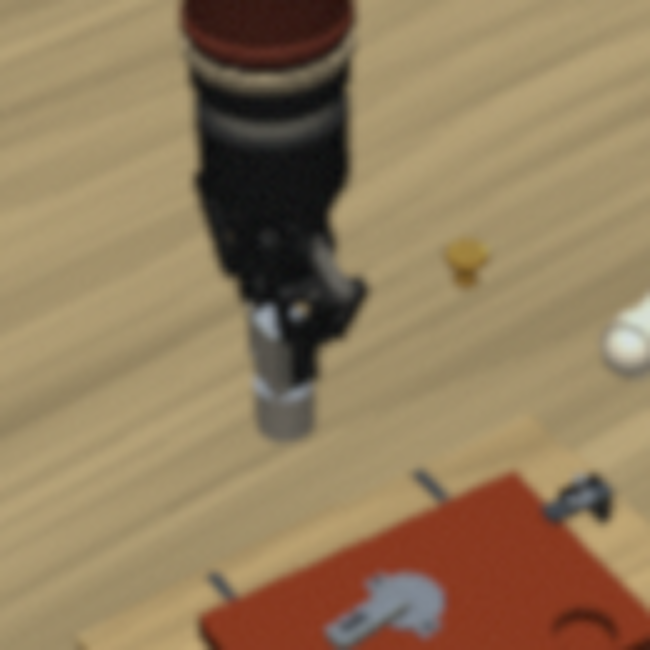

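>>> move_arm:
  increments:
    - [15,[0,0,0.03],0]
    - [15,[0,0,0.06],0]
    - [15,[0,0,0.06],0]
    - [15,[0,0,0.04],0]
    - [15,[0,0,0.0175],0]
    - [15,[0.03,0,0],0]
    - [15,[0.06,0,0],0]
    - [15,[0.06,0,0],0]
    - [15,[0.04,0,0],0]
    - [15,[0.0155,0,0],0]
    - [15,[0,0,0],0]
    - [15,[0,0,0],0]

```text
time_s: 16.6
tool_pos: [0.4995, 0.1676, 0.0667]
tcp_rot: [-1.157, 1.243, 1.159]
contact_force: [0.3, -0.6, -1.0]
width: 0.274
```

```bash
python3 st.py; python3 - <<'E'
from h import *
from workcell import capture
print(plan([*preA(.075,.012),.066],3.0716))
s=capture("scene");np.savez("scene4.npz",**s);crop(s,210,80,340,210,5,"pics/i2.png")
E
```

```text
16.6 [0.49954473 0.16764404 0.06669595] tool x [-2.1e-03 -5.0e-04 -1.0e+00] yawy 3.0722 q [ 7.5500e-02 -7.9100e-02 -3.8730e-01  1.2647e+00 -3.0000e-04 -1.4259e+00] F [ 0.28 -0.59 -0.95] v 0.018
{'now': array([0.4995, 0.1676, 0.0667]), 'yawy': np.float64(3.0722), 'mm_tool_now': array([0.7 , 0.59, 0.62]), 'turn_units': np.float64(0.0012), 'units_after_turn': array([0.0014, 0.0012, 0.0012]), 'units_now': array([0.0014, 0.0012, 0.0012])}
```

View pics/i2.png

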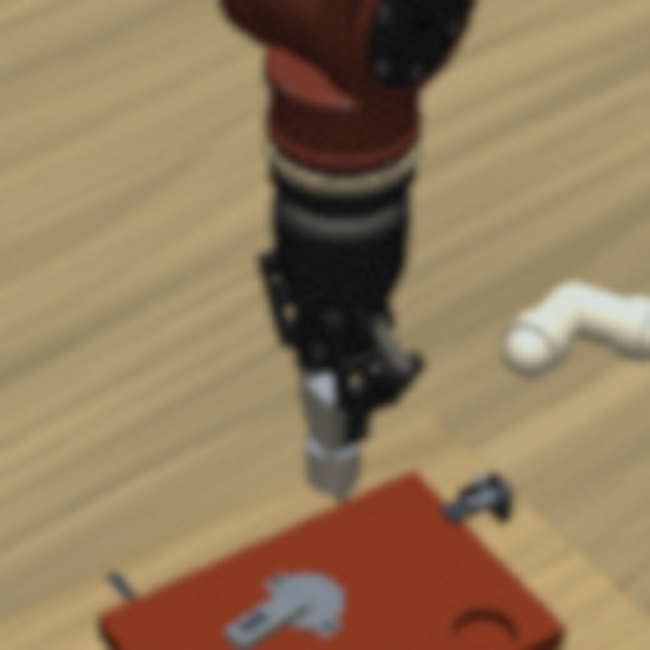

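>>> move_arm:
  increments:
    - [15,[0,-0.004,0],0]
    - [15,[0,-0.004,0],0]
    - [15,[0,-0.004,0],0]
    - [15,[0,-0.002,0],0]
    - [15,[0,0,0],0]

```text
time_s: 17.15
tool_pos: [0.5062, 0.1676, 0.066]
tcp_rot: [-1.157, 1.244, 1.16]
contact_force: [-0.8, -0.6, -0.9]
width: 0.27
```

>>> move_arm:
  increments:
    - [15,[0,-0.002,0],0]
    - [15,[0,0,0],0]

```text
time_s: 17.35
tool_pos: [0.507, 0.1675, 0.0659]
tcp_rot: [-1.157, 1.244, 1.16]
contact_force: [0.1, -0.0, -1.0]
width: 0.268
```

>>> move_arm:
  increments:
    - [15,[0,-0.002,0],0]
    - [15,[0,0,0],0]

```text
time_s: 17.55
tool_pos: [0.5081, 0.1674, 0.0659]
tcp_rot: [-1.157, 1.244, 1.16]
contact_force: [-0.4, -0.1, -1.8]
width: 0.272
```

>>> move_arm:
  increments:
    - [15,[0,-0.002,0],0]
    - [15,[0,0,0],0]

```text
time_s: 17.75
tool_pos: [0.5091, 0.1674, 0.0659]
tcp_rot: [-1.157, 1.244, 1.16]
contact_force: [0.5, 0.3, -2.0]
width: 0.269
```

>>> move_arm:
  increments:
    - [15,[0,-0.002,0],0]
    - [15,[0,0,0],0]

```text
time_s: 17.95
tool_pos: [0.5101, 0.1673, 0.0659]
tcp_rot: [-1.157, 1.244, 1.16]
contact_force: [0.2, 0.2, -1.5]
width: 0.269
```

>>> move_arm:
  increments:
    - [15,[0,-0.001,0],0]
    - [15,[0,0,0],0]

```text
time_s: 18.15
tool_pos: [0.5105, 0.1672, 0.0659]
tcp_rot: [-1.157, 1.244, 1.16]
contact_force: [1.0, 0.4, -0.5]
width: 0.272
```

>>> move_arm:
  increments:
    - [15,[0,-0.001,0],0]
    - [15,[0,0,0],0]

```text
time_s: 18.35
tool_pos: [0.5111, 0.1672, 0.0659]
tcp_rot: [-1.157, 1.244, 1.16]
contact_force: [0.3, 0.5, -1.8]
width: 0.269
```

>>> move_arm:
  increments:
    - [15,[0,-0.001,0],0]
    - [15,[0,0,0],0]

```text
time_s: 18.55
tool_pos: [0.5115, 0.1672, 0.0659]
tcp_rot: [-1.157, 1.244, 1.16]
contact_force: [-0.6, 0.8, -0.8]
width: 0.274
```

>>> move_arm:
  increments:
    - [15,[0,-0.001,0],0]
    - [15,[0,0,0],0]

```text
time_s: 18.75
tool_pos: [0.512, 0.1671, 0.0659]
tcp_rot: [-1.157, 1.244, 1.16]
contact_force: [-0.6, -0.5, -1.7]
width: 0.27
```

>>> move_arm:
  increments:
    - [15,[0,-0.001,0],0]
    - [15,[0,0,0],0]

```text
time_s: 18.95
tool_pos: [0.5125, 0.1671, 0.0659]
tcp_rot: [-1.157, 1.244, 1.16]
contact_force: [-0.7, -0.0, -1.3]
width: 0.271
```

>>> move_arm:
  increments:
    - [15,[0,-0.001,0],0]
    - [15,[0,0,0],0]

```text
time_s: 19.15
tool_pos: [0.5127, 0.1671, 0.0658]
tcp_rot: [-1.157, 1.244, 1.16]
contact_force: [-1.9, 0.9, 0.2]
width: 0.271
```

>>> move_arm:
  increments:
    - [15,[0,-0.001,0],0]
    - [15,[0,0,0],0]

```text
time_s: 19.35
tool_pos: [0.5129, 0.1671, 0.0658]
tcp_rot: [-1.156, 1.245, 1.161]
contact_force: [-4.3, -0.8, 1.8]
width: 0.27
```

```bash
python3 st.py
```

```text
19.35 [0.51287768 0.16709141 0.06575978] tool x [-4.4e-03 -5.0e-04 -1.0e+00] yawy 3.0723 q [ 7.2400e-02 -3.6700e-02 -3.4820e-01  1.2637e+00 -1.0000e-04 -1.4291e+00] F [-4.28 -0.79  1.8 ] v 0.002
```

>>> move_arm:
  increments:
    - [15,[0,-0.0004,0],0]
    - [15,[0,0,0],0]
    - [15,[0,0,0],0]
    - [15,[0,0,0],0]
    - [15,[0,0,0],0]
    - [15,[0,0,0],0]
    - [15,[0,0,0],0]

```text
time_s: 20.05
tool_pos: [0.5129, 0.1671, 0.0657]
tcp_rot: [-1.156, 1.245, 1.161]
contact_force: [-5.1, 0.3, 3.9]
width: 0.27
```

```bash
python3 st.py; python3 - <<'E'
from h import *
p=preA(-.075,.006); print(p,plan([*p,.066],3.0716))
E
```

```text
20.05 [0.51289365 0.16709744 0.06573813] tool x [-4.7e-03 -4.0e-04 -1.0e+00] yawy 3.0724 q [ 7.2400e-02 -3.6200e-02 -3.4780e-01  1.2639e+00 -1.0000e-04 -1.4292e+00] F [-5.08  0.32  3.89] v 0.001
[0.48865916 0.01865605] {'now': array([0.5129, 0.1671, 0.0657]), 'yawy': np.float64(3.0724), 'mm_tool_now': array([-8.0000e-02,  1.3910e+01, -1.4976e+02]), 'turn_units': np.float64(0.0016), 'units_after_turn': array([-0.0005,  0.0276, -0.2995]), 'units_now': array([-2.000e-04,  2.780e-02, -2.995e-01])}
```

>>> move_arm:
  increments:
    - [15,[0,0.01,0],0]
    - [15,[0,0.018,0],0]
    - [15,[0,0,-0.03],0]
    - [15,[0,0,-0.06],0]
    - [15,[0,0,-0.07],0]
    - [15,[0,0,-0.07],0]
    - [15,[0,0,-0.05],0]
    - [15,[0,0,-0.02],0]
    - [15,[0,0,0],0]
    - [15,[0,0,0],0]
    - [15,[0,0,0],0]

```text
time_s: 21.15
tool_pos: [0.4893, 0.0192, 0.066]
tcp_rot: [-1.158, 1.243, 1.161]
contact_force: [0.3, 0.1, -0.6]
width: 0.271
```

```bash
python3 st.py; python3 - <<'E'
from h import *
p=preA(-.075,-.0017); print(p,plan([*p,.066],3.0716))
E
```

```text
21.15 [0.48931771 0.01921959 0.06599768] tool x [-3.e-03 -3.e-04 -1.e+00] yawy 3.0733 q [-2.2800e-01 -1.9640e-01 -4.9590e-01  1.2742e+00 -9.0000e-04 -1.7305e+00] F [ 0.33  0.12 -0.65] v 0.006
[0.49634615 0.01811708] {'now': array([0.4893, 0.0192, 0.066 ]), 'yawy': np.float64(3.0733), 'mm_tool_now': array([-0.02, -7.09, -0.62]), 'turn_units': np.float64(0.0035), 'units_after_turn': array([-0.    , -0.0142, -0.0012]), 'units_now': array([-0.    , -0.0142, -0.0012])}
```

Expect contact about 7 mm ahead.

>>> move_arm:
  increments:
    - [15,[0,-0.004,0],0]
    - [15,[0,-0.004,0],0]
    - [15,[0,-0.002,0],0]
    - [15,[0,0,0],0]
    - [15,[0,0,0],0]

```text
time_s: 21.65
tool_pos: [0.4943, 0.0181, 0.066]
tcp_rot: [-1.157, 1.244, 1.16]
contact_force: [1.0, 0.5, -1.3]
width: 0.268
```

>>> move_arm:
  increments:
    - [15,[0,-0.001,0],0]
    - [15,[0,0,0],0]

```text
time_s: 21.85
tool_pos: [0.4948, 0.018, 0.066]
tcp_rot: [-1.157, 1.244, 1.16]
contact_force: [-0.5, 0.4, -1.0]
width: 0.275
```

>>> move_arm:
  increments:
    - [15,[0,-0.001,0],0]
    - [15,[0,0,0],0]

```text
time_s: 22.05
tool_pos: [0.4954, 0.0179, 0.066]
tcp_rot: [-1.157, 1.244, 1.16]
contact_force: [0.0, 1.1, -1.2]
width: 0.27
```

>>> move_arm:
  increments:
    - [15,[0,-0.001,0],0]
    - [15,[0,0,0],0]

```text
time_s: 22.25
tool_pos: [0.4959, 0.0179, 0.066]
tcp_rot: [-1.157, 1.244, 1.16]
contact_force: [0.1, -0.2, -1.1]
width: 0.274
```

>>> move_arm:
  increments:
    - [15,[0,-0.001,0],0]
    - [15,[0,0,0],0]

```text
time_s: 22.45
tool_pos: [0.4961, 0.0179, 0.0659]
tcp_rot: [-1.157, 1.244, 1.16]
contact_force: [-2.7, -0.2, -0.3]
width: 0.274
```

>>> move_arm:
  increments:
    - [15,[0,-0.001,0],0]
    - [15,[0,0,0],0]

```text
time_s: 22.65
tool_pos: [0.4962, 0.0179, 0.0659]
tcp_rot: [-1.156, 1.245, 1.161]
contact_force: [-5.1, 0.5, 2.3]
width: 0.274
```

>>> move_arm:
  increments:
    - [15,[0,-0.001,0],0]
    - [15,[0,0,0],0]

```text
time_s: 22.85
tool_pos: [0.4963, 0.0179, 0.0658]
tcp_rot: [-1.156, 1.245, 1.161]
contact_force: [-6.8, 1.2, 3.5]
width: 0.271
```

>>> move_arm:
  increments:
    - [15,[0,0,0],0]
    - [15,[0,0,0],0]
    - [15,[0,0,0],0]
    - [15,[0,0,0],0]
    - [15,[0,0,0],0]
    - [15,[0,0,0],0]

```text
time_s: 23.45
tool_pos: [0.4963, 0.0179, 0.0658]
tcp_rot: [-1.156, 1.245, 1.161]
contact_force: [-7.1, -0.4, 3.8]
width: 0.271
```

```bash
python3 st.py; python3 - <<'E'
from h import *
p=preC(-.03,.008); print(p,plan([*p,.066],3.0716), (p-B)@rot(BY), (np.array([.4963,.0179])-B)@rot(BY))
E
```

```text
23.45 [0.49634241 0.01794027 0.06580295] tool x [-5.1e-03 -4.0e-04 -1.0e+00] yawy 3.0723 q [-2.2690e-01 -1.7060e-01 -4.7340e-01  1.2729e+00 -1.5000e-03 -1.7284e+00] F [-7.14 -0.36  3.76] v 0.001
[ 0.55689705 -0.04533171] {'now': array([0.4963, 0.0179, 0.0658]), 'yawy': np.float64(3.0723), 'mm_tool_now': array([ -0.48, -64.79, -58.93]), 'turn_units': np.float64(0.0014), 'units_after_turn': array([-0.0004, -0.1297, -0.1178]), 'units_now': array([-0.001 , -0.1296, -0.1179])} [-0.03       -0.13405831] [-0.09487125 -0.07521978]
```

>>> move_arm:
  increments:
    - [15,[0,0.008,0],0]
    - [15,[0,0.016,0],0]
    - [15,[0,0,-0.03],0]
    - [15,[0,0,-0.05],0]
    - [15,[0,0,-0.03],0]
    - [15,[0,0,-0.012],0]
    - [15,[0,0,0],0]
    - [15,[0,-0.03,0],0]
    - [15,[0,-0.05,0],0]
    - [15,[0,-0.05,0],0]
    - [15,[0,-0.025,0],0]
    - [15,[0,0,0],0]

```text
time_s: 24.65
tool_pos: [0.5595, -0.0468, 0.0657]
tcp_rot: [-1.158, 1.243, 1.161]
contact_force: [-1.3, -0.0, -1.5]
width: 0.272
```

>>> move_arm:
  increments:
    - [15,[0,0,0],0]
    - [15,[0,0,0],0]

```text
time_s: 24.85
tool_pos: [0.5577, -0.047, 0.0657]
tcp_rot: [-1.157, 1.244, 1.161]
contact_force: [0.1, -0.9, -1.8]
width: 0.27
```

```bash
python3 st.py; python3 - <<'E'
from h import *
p=preC(-.03,.0); print(p,plan([*p,.066],3.0716))
from workcell import capture
s=capture("scene");crop(s,180,110,310,240,5,"pics/j2.png")
E
```

```text
24.85 [ 0.55767287 -0.04701401  0.06572101] tool x [-3.7e-03 -2.0e-04 -1.0e+00] yawy 3.0727 q [-3.1700e-01  2.4200e-02 -2.8760e-01  1.2624e+00 -1.4000e-03 -1.8189e+00] F [ 0.08 -0.93 -1.79] v 0.007
[ 0.55745702 -0.03734523] {'now': array([ 0.5577, -0.047 ,  0.0657]), 'yawy': np.float64(3.0727), 'mm_tool_now': array([-0.28,  0.88,  9.63]), 'turn_units': np.float64(0.0022), 'units_after_turn': array([-0.0006,  0.0018,  0.0193]), 'units_now': array([-0.0006,  0.0018,  0.0193])}
```

View pics/j2.png

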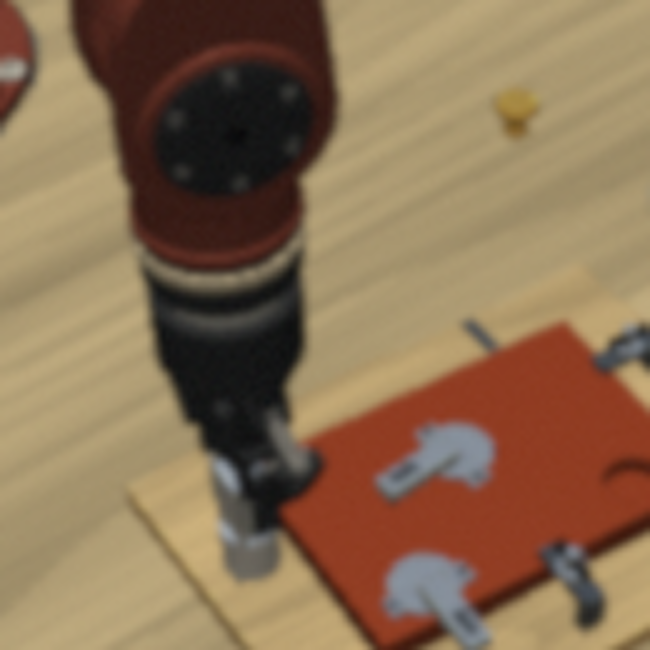

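>>> move_arm:
  increments:
    - [15,[0,0,0.004],0]
    - [15,[0,0,0.004],0]
    - [15,[0,0,0.002],0]
    - [15,[0,0,0],0]
    - [15,[0,0,0],0]

```text
time_s: 25.4
tool_pos: [0.5587, -0.0426, 0.0659]
tcp_rot: [-1.157, 1.244, 1.16]
contact_force: [-0.4, -0.2, -1.0]
width: 0.278
```

>>> move_arm:
  increments:
    - [15,[0,0,0.002],0]
    - [15,[0,0,0],0]

```text
time_s: 25.6
tool_pos: [0.5588, -0.0415, 0.0658]
tcp_rot: [-1.157, 1.244, 1.16]
contact_force: [0.2, -0.8, -1.2]
width: 0.27
```

>>> move_arm:
  increments:
    - [15,[0,0,0.001],0]
    - [15,[0,0,0],0]

```text
time_s: 25.8
tool_pos: [0.5588, -0.041, 0.0658]
tcp_rot: [-1.157, 1.244, 1.16]
contact_force: [0.1, -0.2, -1.4]
width: 0.275
```

>>> move_arm:
  increments:
    - [15,[0,0,0.001],0]
    - [15,[0,0,0],0]

```text
time_s: 26.0
tool_pos: [0.5589, -0.0406, 0.0658]
tcp_rot: [-1.157, 1.244, 1.16]
contact_force: [0.2, 0.2, -0.9]
width: 0.267
```

>>> move_arm:
  increments:
    - [15,[0,0,0.001],0]
    - [15,[0,0,0],0]

```text
time_s: 26.2
tool_pos: [0.559, -0.0401, 0.0659]
tcp_rot: [-1.157, 1.244, 1.16]
contact_force: [-0.9, -0.1, -0.5]
width: 0.27
```

>>> move_arm:
  increments:
    - [15,[0,0,0.001],0]
    - [15,[0,0,0],0]

```text
time_s: 26.4
tool_pos: [0.559, -0.0396, 0.0659]
tcp_rot: [-1.157, 1.244, 1.16]
contact_force: [0.8, -0.2, -1.0]
width: 0.27
```

>>> move_arm:
  increments:
    - [15,[0,0,0.001],0]
    - [15,[0,0,0],0]

```text
time_s: 26.6
tool_pos: [0.559, -0.0391, 0.0659]
tcp_rot: [-1.157, 1.244, 1.16]
contact_force: [0.6, 0.4, 0.1]
width: 0.274
```

>>> move_arm:
  increments:
    - [15,[0,0,0.001],0]
    - [15,[0,0,0],0]

```text
time_s: 26.8
tool_pos: [0.559, -0.0385, 0.0658]
tcp_rot: [-1.157, 1.244, 1.16]
contact_force: [0.2, -0.1, -1.0]
width: 0.269
```

>>> move_arm:
  increments:
    - [15,[0,0,0.001],0]
    - [15,[0,0,0],0]

```text
time_s: 27.0
tool_pos: [0.5591, -0.0381, 0.0658]
tcp_rot: [-1.157, 1.244, 1.16]
contact_force: [0.5, -0.6, -0.1]
width: 0.268
```

>>> move_arm:
  increments:
    - [15,[0,0,0.001],0]
    - [15,[0,0,0],0]

```text
time_s: 27.2
tool_pos: [0.5591, -0.0377, 0.0659]
tcp_rot: [-1.157, 1.244, 1.16]
contact_force: [1.5, -0.5, -2.0]
width: 0.272
```

>>> move_arm:
  increments:
    - [15,[0,0,0.001],0]
    - [15,[0,0,0],0]

```text
time_s: 27.4
tool_pos: [0.5591, -0.0374, 0.0658]
tcp_rot: [-1.157, 1.245, 1.159]
contact_force: [-0.8, -1.8, -1.0]
width: 0.269
```

>>> move_arm:
  increments:
    - [15,[0,0,0.001],0]
    - [15,[0,0,0],0]

```text
time_s: 27.6
tool_pos: [0.5592, -0.0372, 0.0659]
tcp_rot: [-1.158, 1.245, 1.159]
contact_force: [-0.2, -4.7, -1.2]
width: 0.272
```

>>> move_arm:
  increments:
    - [15,[0,0,0.0005],0]
    - [15,[0,0,0],0]
    - [15,[0,0,0],0]
    - [15,[0,0,0],0]
    - [15,[0,0,0],0]
    - [15,[0,0,0],0]
    - [15,[0,0,0],0]

```text
time_s: 28.3
tool_pos: [0.5592, -0.0372, 0.0659]
tcp_rot: [-1.158, 1.245, 1.159]
contact_force: [-1.7, -6.1, -0.6]
width: 0.269
```

```bash
python3 st.py; python3 - <<'E'
from h import *
A=np.array([.5127,.1671]);Bp=np.array([.4961,.0179]);C=np.array([.5591,-.0375])
d=A-Bp; yaw=-np.arctan2(d[0],d[1]); ex=rot(yaw)@[1,0];ey=rot(yaw)@[0,1]
# x_door=-91.5 line, y_door=-126.5
cx=A@ex+.0915; cy=C@ey+.1265
c=rot(yaw)@[cx,cy]; b=c+rot(yaw)@[.052,.07]
print("yaw",yaw,"door(TCP frame)",c,"bore TCP",b,"vision",(B,D))
print(plan([*b,.066],3.0716))
E
```

```text
28.3 [ 0.5591854  -0.03718618  0.06593261] tool x [-0.0032 -0.0021 -1.    ] yawy 3.0717 q [-0.2981  0.0255 -0.2859  1.2619 -0.003  -1.799 ] F [-1.74 -6.14 -0.64] v 0.001
yaw -0.11080434490389234 door(TCP frame) [0.59570885 0.08570745] bore TCP [0.6551304  0.14952813] vision (array([0.5962, 0.0863]), array([0.5941, 0.0859]))
{'now': array([ 0.5592, -0.0372,  0.0659]), 'yawy': np.float64(3.0717), 'mm_tool_now': array([ -0.78, -82.67, 192.96]), 'turn_units': np.float64(0.0002), 'units_after_turn': array([-1.000e-04, -1.653e-01,  3.859e-01]), 'units_now': array([-0.0016, -0.1653,  0.3859])}
```

>>> move_arm:
  increments:
    - [15,[0,0,-0.008],0]
    - [15,[0,0,-0.012],0]
    - [15,[-0.03,0,0],0]
    - [15,[-0.06,0,0],0]
    - [15,[-0.05,0,0],0]
    - [15,[-0.01,0,0],0]
    - [15,[0,0,0],0]

```text
time_s: 29.0
tool_pos: [0.5596, -0.0465, 0.1424]
tcp_rot: [-1.158, 1.242, 1.158]
contact_force: [0.0, 0.1, -1.8]
width: 0.268
```

>>> move_arm:
  increments:
    - [15,[0,-0.01,0.025],0]
    - [15,[0,-0.025,0.06],0]
    - [15,[0,-0.03,0.07],0]
    - [15,[0,-0.03,0.07],0]
    - [15,[0,-0.03,0.07],0]
    - [15,[0,-0.025,0.06],0]
    - [15,[0,-0.015,0.04],0]
    - [15,[0,0,0.01],0]
    - [15,[0,0,0],0]
    - [15,[0,0,0],0]
    - [15,[0,0,0],0]

```text
time_s: 30.1
tool_pos: [0.6548, 0.1491, 0.1403]
tcp_rot: [-1.156, 1.245, 1.159]
contact_force: [0.2, 0.3, -1.0]
width: 0.273
```

```bash
python3 st.py; python3 - <<'E'
from h import *
print(plan([.6551,.1495,.0795],3.0716))
E
```

```text
30.1 [0.65475805 0.14914838 0.14027599] tool x [-3.5e-03 -6.0e-04 -1.0e+00] yawy 3.0712 q [ 3.0000e-02  3.2960e-01  1.8740e-01  1.4321e+00 -5.0000e-04 -1.4704e+00] F [ 0.16  0.28 -0.99] v 0.005
{'now': array([0.6548, 0.1491, 0.1403]), 'yawy': np.float64(3.0712), 'mm_tool_now': array([60.77, -0.53,  0.43]), 'turn_units': np.float64(-0.0008), 'units_after_turn': array([ 0.1216, -0.0006,  0.0007]), 'units_now': array([ 0.1215, -0.0011,  0.0009])}
```

>>> move_arm:
  increments:
    - [15,[0.02,-0.0008,0.0008],0]
    - [15,[0.04,0,0],0]
    - [15,[0.035,0,0],0]
    - [15,[0.0146,0,0],0]
    - [15,[0,0,0],0]
    - [15,[0,0,0],0]
    - [15,[0,0,0],0]

```text
time_s: 30.8
tool_pos: [0.656, 0.1502, 0.0869]
tcp_rot: [-1.158, 1.243, 1.159]
contact_force: [-0.3, 0.8, -1.0]
width: 0.271
```

```bash
python3 st.py; python3 - <<'E'
from h import *
print(plan([.6551,.1495,.0795],3.0716))
from workcell import capture
s=capture("scene");crop(s,230,110,350,230,5,"pics/k1.png")
E
```

```text
30.8 [0.65603747 0.15024347 0.08689342] tool x [-1.3e-03 -4.0e-04 -1.0e+00] yawy 3.0721 q [ 3.1500e-02  3.4860e-01  1.1300e-01  1.3366e+00 -4.0000e-04 -1.4697e+00] F [-0.27  0.85 -0.99] v 0.003
{'now': array([0.656 , 0.1502, 0.0869]), 'yawy': np.float64(3.0721), 'mm_tool_now': array([ 7.39,  0.87, -0.8 ]), 'turn_units': np.float64(0.0009), 'units_after_turn': array([ 0.0148,  0.0018, -0.0016]), 'units_now': array([ 0.0148,  0.0017, -0.0016])}
```

View pics/k1.png

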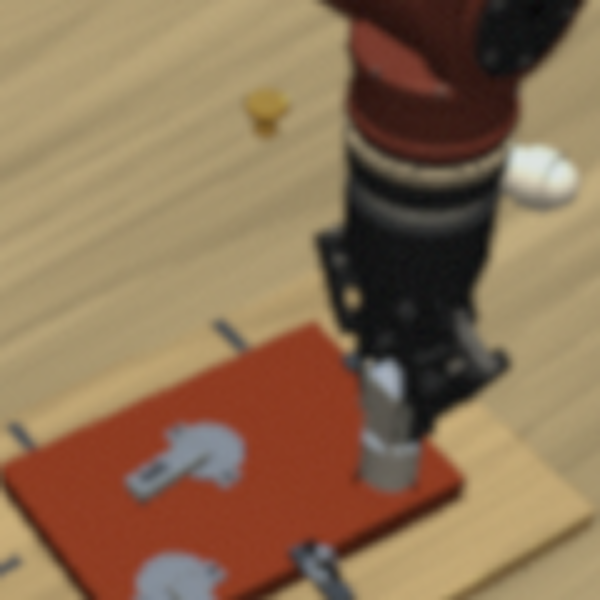

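>>> move_arm:
  increments:
    - [15,[0,0.0017,-0.0016],0]
    - [15,[0.004,0,0],0]
    - [15,[0.004,0,0],0]
    - [15,[0,0,0],0]
    - [15,[0,0,0],0]
    - [15,[0,0,0],0]

```text
time_s: 31.45
tool_pos: [0.6544, 0.1496, 0.0816]
tcp_rot: [-1.157, 1.244, 1.16]
contact_force: [0.3, -1.3, -0.2]
width: 0.278
```

```bash
python3 st.py; python3 - <<'E'
from h import *
print(plan([.6551,.1495,.0665],3.0716))
E
```

```text
31.45 [0.65441422 0.14961818 0.08162408] tool x [-3.1e-03 -4.0e-04 -1.0e+00] yawy 3.0722 q [ 3.0600e-02  3.4820e-01  1.0290e-01  1.3286e+00 -3.0000e-04 -1.4708e+00] F [ 0.35 -1.29 -0.21] v 0.002
{'now': array([0.6544, 0.1496, 0.0816]), 'yawy': np.float64(3.0722), 'mm_tool_now': array([15.12, -0.74, -0.06]), 'turn_units': np.float64(0.0013), 'units_after_turn': array([ 0.0302, -0.0014, -0.0001]), 'units_now': array([ 0.0302, -0.0015, -0.0001])}
```

>>> move_arm:
  increments:
    - [15,[0,-0.0012,0],0]
    - [15,[0.003,0,0],0]
    - [15,[0.002,0,0],0]
    - [15,[0,0,0],0]
    - [15,[0,0,0],0]
    - [15,[0,0,0],0]

```text
time_s: 32.05
tool_pos: [0.655, 0.1496, 0.0792]
tcp_rot: [-1.157, 1.244, 1.16]
contact_force: [0.4, 0.6, -1.5]
width: 0.273
```

```bash
python3 st.py; python3 - <<'E'
from h import *
print(plan([.6551,.1495,.0665],3.0716))
E
```

```text
32.05 [0.65503059 0.14955956 0.07917008] tool x [-3.e-03 -4.e-04 -1.e+00] yawy 3.0723 q [ 3.0500e-02  3.5110e-01  1.0190e-01  1.3246e+00 -3.0000e-04 -1.4709e+00] F [ 0.39  0.56 -1.49] v 0.001
{'now': array([0.655 , 0.1496, 0.0792]), 'yawy': np.float64(3.0723), 'mm_tool_now': array([12.67, -0.11, -0.05]), 'turn_units': np.float64(0.0013), 'units_after_turn': array([ 0.0253, -0.0001, -0.0001]), 'units_now': array([ 0.0253, -0.0002, -0.0001])}
```

Foot is at the mouth (~38 mm). Lower slowly while watching the force.

>>> move_arm:
  increments:
    - [15,[0.002,0,0],0]
    - [15,[0.002,0,0],0]
    - [15,[0,0,0],0]

```text
time_s: 32.35
tool_pos: [0.6549, 0.1496, 0.0769]
tcp_rot: [-1.157, 1.244, 1.16]
contact_force: [-0.3, 0.1, -0.5]
width: 0.27
```

>>> move_arm:
  increments:
    - [15,[0.002,0,0],0]
    - [15,[0.002,0,0],0]
    - [15,[0,0,0],0]

```text
time_s: 32.65
tool_pos: [0.6548, 0.1496, 0.0749]
tcp_rot: [-1.157, 1.244, 1.16]
contact_force: [-0.2, -0.0, -0.7]
width: 0.267
```

```bash
python3 st.py
```

```text
32.65 [0.6548485  0.14956609 0.07489209] tool x [-3.4e-03 -4.0e-04 -1.0e+00] yawy 3.0722 q [ 3.0500e-02  3.5330e-01  9.6700e-02  1.3176e+00 -3.0000e-04 -1.4709e+00] F [-0.16 -0.03 -0.73] v 0.002
```

No contact, inside the bore. Floor expected at TCP ≈ 66.5 mm.

>>> move_arm:
  increments:
    - [15,[0.003,0,0],0]
    - [15,[0.003,0,0],0]
    - [15,[0.003,0,0],0]
    - [15,[0.003,0,0],0]
    - [15,[0,0,0],0]

```text
time_s: 33.15
tool_pos: [0.6548, 0.1495, 0.0688]
tcp_rot: [-1.157, 1.244, 1.16]
contact_force: [-0.1, -0.4, -1.9]
width: 0.272
```

>>> move_arm:
  increments:
    - [15,[0.002,0,0],0]
    - [15,[0.001,0,0],0]
    - [15,[0,0,0],0]

```text
time_s: 33.45
tool_pos: [0.655, 0.1495, 0.0676]
tcp_rot: [-1.157, 1.244, 1.16]
contact_force: [0.3, 1.0, -0.1]
width: 0.273
```

>>> move_arm:
  increments:
    - [15,[0.001,0,0],0]
    - [15,[0,0,0],0]

```text
time_s: 33.65
tool_pos: [0.6549, 0.1496, 0.0671]
tcp_rot: [-1.157, 1.244, 1.16]
contact_force: [-0.6, 0.1, -0.6]
width: 0.275
```

>>> move_arm:
  increments:
    - [15,[0.001,0,0],0]
    - [15,[0,0,0],0]

```text
time_s: 33.85
tool_pos: [0.6549, 0.1495, 0.0666]
tcp_rot: [-1.157, 1.244, 1.16]
contact_force: [-0.0, 0.0, -1.0]
width: 0.267
```

>>> move_arm:
  increments:
    - [15,[0.001,0,0],0]
    - [15,[0,0,0],0]

```text
time_s: 34.05
tool_pos: [0.655, 0.1496, 0.0665]
tcp_rot: [-1.157, 1.244, 1.16]
contact_force: [-1.6, 0.5, 2.3]
width: 0.268
```

>>> move_arm:
  increments:
    - [24,[0,0,0],0]
    - [26,[0,0,0],0]
    - [30,[0,0,0],0]
    - [36,[0,0,0],0]
    - [42,[0,0,0],0]
    - [46,[0,0,0],0]
    - [46,[0,0,0],0]
    - [46,[0,0,0],0]

```text
time_s: 34.85
tool_pos: [0.655, 0.1495, 0.0662]
tcp_rot: [-1.157, 1.244, 1.16]
contact_force: [-0.3, -0.8, 0.5]
width: 0.539
```

```bash
python3 st.py; python3 - <<'E'
from h import *
from workcell import capture
s=capture("scene");crop(s,230,110,350,230,5,"pics/l1.png")
E
```

```text
34.85 [0.65495502 0.14954345 0.06615465] tool x [-3.1e-03 -5.0e-04 -1.0e+00] yawy 3.0722 q [ 3.0500e-02  3.5790e-01  8.6200e-02  1.3022e+00 -4.0000e-04 -1.4709e+00] F [-0.31 -0.82  0.52] v 0.001
```

View pics/l1.png

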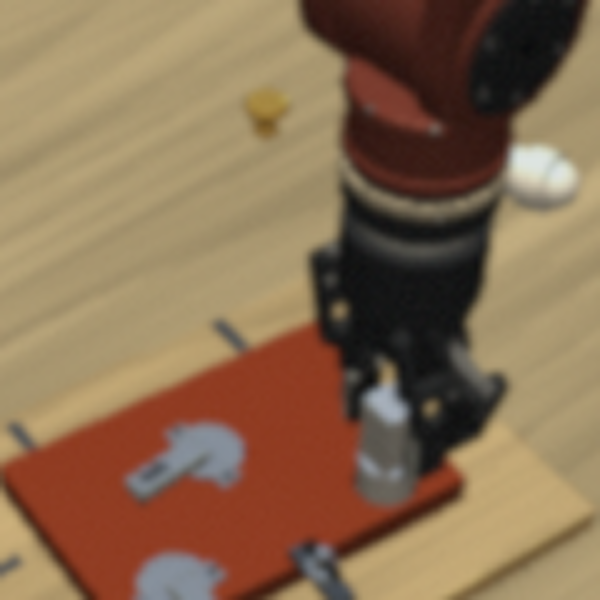

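Plug stands in the bore, fingers open. Retreat straight up.

>>> move_arm:
  increments:
    - [46,[-0.01,0,0],0]
    - [46,[-0.03,0,0],0]
    - [46,[-0.05,0,0],0]
    - [46,[-0.07,0,0],0]
    - [46,[-0.07,0,0],0]
    - [46,[-0.04,0,0],0]
    - [46,[0,0.06,0],0]
    - [46,[0,0.09,0],0]
    - [46,[0,0.09,0],0]
    - [46,[0,0.06,0],0]
    - [46,[0,0,0],0]
    - [46,[0,0,0],0]

```text
time_s: 36.1
tool_pos: [0.506, 0.1601, 0.2033]
tcp_rot: [-1.158, 1.242, 1.158]
contact_force: [-0.2, 0.1, 1.1]
width: 0.539
```

```bash
python3 st.py; python3 - <<'E'
from h import *
from workcell import capture
s=capture("scene");crop(s,230,110,350,230,5,"pics/m1.png");t=capture("top");crop(t,170,100,320,230,5,"pics/m2.png")
for c,(x0,y0,x1,y1) in((t,(205,125,235,165)),(s,(290,175,320,215))):
    P=cloud(c)[y0:y1,x0:x1].reshape(-1,3);q=P[(P[:,2]>.09)&(P[:,2]<.12)];print(len(q),q.mean(0) if len(q) else 0,np.percentile(q[:,2],[5,50,95]) if len(q) else 0, cv2.minAreaRect(q[:,:2].astype(np.float32)*1000) if len(q) else 0)
E
```

```text
36.1 [0.5060428  0.16013078 0.20328586] tool x [-4.e-04 -3.e-04 -1.e+00] yawy 3.0725 q [ 6.0000e-02 -1.1080e-01 -1.6800e-01  1.5140e+00 -3.0000e-04 -1.4418e+00] F [-0.18  0.13  1.13] v 0.045
100 [0.65295254 0.15082044 0.10221297] [0.09645593 0.10278304 0.10536643] ((654.0875244140625, 151.22412109375), (23.61604881286621, 24.501935958862305), 86.64067077636719)
95 [0.65643676 0.14465992 0.10015851] [0.0911135  0.10166845 0.10493167] ((654.4384765625, 146.2422637939453), (24.927366256713867, 26.433229446411133), 83.86272430419922)
```

View pics/m1.png

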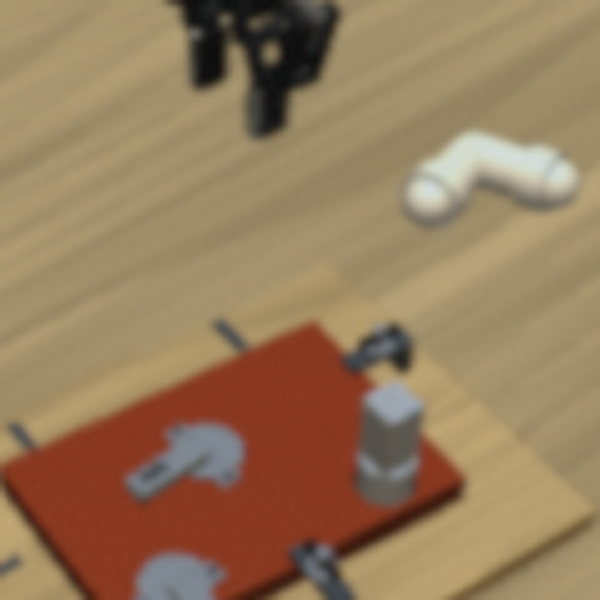

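View pics/m2.png

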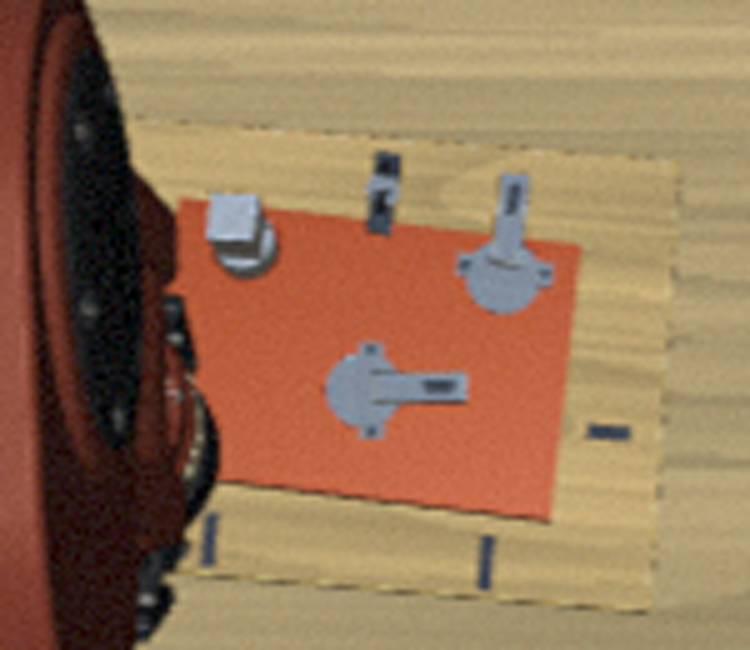

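```bash
python3 -c "
from workcell import workorder
print(workorder.close_job())"
```

```text
the job is handed in; nothing more can be done
None
```

The larger aluminium plug is standing upright and fully home in the open hinge bore, released, and the job is handed in at about 36 s. No verdict was reported.

- **Touches:** I touched the edges in order with the plug's foot about 7 mm above the board. The readings were about 5 N at A, 7 N at B and 6 N at C, each held over half a second.
- **Door found:** The touches put the door at a yaw of -0.111 rad, against -0.109 rad from the cameras. The bore positions from the two agreed to about 2 mm.
- **Insertion:** The plug went down with no side force I could measure. It met the floor at the expected height with about 2 N.
- **Last checks:**
  - The top of the plug's head reads about 102–103 mm in the pictures, where 103.5 mm is expected.
  - The plug looks upright, and the gripper is clear of everything.
  - The spare hinge and the door fittings look undisturbed. In the last top picture the arm hid part of the left side of the board.
- **What went wrong:** On the way to A, the last joint hit its range limit and tilted the tool by about 0.06 rad. I straightened it in free air to about 0.003 rad and continued with the jaws turned 90°. That joint's readings stayed at or inside ±3.1416, right at the stated ±3.14.
- **Disagreement:** The two cameras differ by 4–5 mm in y on the plug, more than the stated 2 mm calibration. I relied on the touches for the final position.

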